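Load and clamp drawer-pull blanks in the boring fixture

TASK

Get the boring fixture ready for the next batch: swing the depth lever fully back to its parked end stop on the robot's side, then unlock the carriage stop with its clamp knob and slide it back, then lay every wooden drawer-pull blank that is on the bench, upright and crosswise in one row, on the fixture's bed between the fence and the carriage. Then slide the carriage up so that the whole row is pushed together snug against the fence with no gaps, and turn the clamp knob fully tight to lock it. Only when the batch is locked, swing the depth lever out again until it lies over the brass index tab, and leave the other things on the bench alone.

Things in the scene. Friction and masses are not known exactly. Their poses are not given: they have to be found in the camera images.
- bed: Fixed boring fixture, bed 150 x 470 mm; origin at bench level, row along its y. Floor of the bed 20 mm up. Side rails 118 mm apart along y (y -225 to +100, 12 mm high, 12 wide). Fence face at y = +100 (22 thick, top at z 48); beyond it the green depth head (x +-55, y 125 to 237, top 75, dial to 83). The carriage stop is on the row's -y side.
- fence (a point): Middle of the fence face at floor level (y = +100 mm, z = 20 mm in the bed's frame); axes as the bed's. Blanks go on its -y side.
- carriage (a joint): Position of the carriage stop in m: distance from the fence face to the carriage's jaw face; 0 to 0.225, grows towards the bed's -y. When the knob is loose it slides with about 3 N and stays where it is left; when the knob is tight it is locked. It may be slid while holding its knob.
- jaw (a point): Middle of the carriage's jaw face (looks to +y, to the fence) at floor level; axes as the bed's. Jaw 108 mm wide, 20 thick in y, 29 high; behind it the green carriage body, 20 to 80 mm behind the face, top 80 mm over the bench.
- clamp_knob (a joint): Clamp knob on the carriage, in rad: 0 fully loose, 1.5 fully tight (both are end stops); grows clockwise seen from above. The clamp begins to bite at about 0.6 and holds firmly from about 1.1; below 0.35 it is quite free. Turning takes up to about 0.4 Nm; it stays where it is left.
- knob_grip (a point): Grip point on the knob's axis, 50 mm behind the jaw face, 109 mm over the bench. The grip is a black bar 64 mm long, 14 thick, from 92 to 126 mm over the bench, on a round foot of radius 17. The bar lies along this point's x axis, which turns with the knob: along the bed's x at 0, nearly along the bed's y when tight.
- depth_lever (a joint): Depth lever on the green head, in rad, 0 to 1.7 (end stops), on a vertical hinge, growing clockwise seen from above. 0 is its parked end, on the robot's side. At a value v the handle is at x = -75 cos(v + 0.6), y = 180 + 75 sin(v + 0.6) mm in the bed's frame. It stays where it is left; about 2 N at the handle moves it.
- lever_pivot (a point): On the depth lever's hinge axis (bed x = 0, y = +180 mm), 95 mm over the bench.
- lever_handle (a point): Grip point on the lever's upright black round handle (16 mm diameter, from 95 to 141 mm over the bench), 75 mm from the hinge axis, 118 mm over the bench. The arm below it is 12 mm wide, its top 95 mm over the bench. Its x axis points along the arm from handle to pivot.
- depth_mark (a joint): Angle in rad of the brass index tab to which the lever must be set, on the same axis and in the same sense as depth_lever: the lever lies over the tab when the two values are equal. It is set beforehand and cannot be moved.
- mark_tip (a point): Outer part of the brass index tab (22 mm wide, flat, below the lever's arm), 75 mm from the hinge axis, 86 mm over the bench. Its x axis points to the pivot.
- pull_1: Beech drawer-pull blank, about 160 g: flat foot 110 (x) x 36 (y) x 30 mm (z), on its middle a raised rib 64 (x) x 18 (y) mm, from 30 to 64 mm above the underside; grip it across the rib. Origin: centre of the underside. Same after half a turn. Two to four are present (None: not there), upright on the bench before the fixture at the start.
- pull_2: Beech drawer-pull blank, about 160 g: flat foot 110 (x) x 36 (y) x 30 mm (z), on its middle a raised rib 64 (x) x 18 (y) mm, from 30 to 64 mm above the underside; grip it across the rib. Origin: centre of the underside. Same after half a turn. Two to four are present (None: not there), upright on the bench before the fixture at the start.
- pull_3: Beech drawer-pull blank, about 160 g: flat foot 110 (x) x 36 (y) x 30 mm (z), on its middle a raised rib 64 (x) x 18 (y) mm, from 30 to 64 mm above the underside; grip it across the rib. Origin: centre of the underside. Same after half a turn. Two to four are present (None: not there), upright on the bench before the fixture at the start.
- pull_4: Beech drawer-pull blank, about 160 g: flat foot 110 (x) x 36 (y) x 30 mm (z), on its middle a raised rib 64 (x) x 18 (y) mm, from 30 to 64 mm above the underside; grip it across the rib. Origin: centre of the underside. Same after half a turn. Two to four are present (None: not there), upright on the bench before the fixture at the start.
- tub: White plastic tub, 100 mm across, 100 mm high. Bystander; origin at its underside. Leave it alone.
- carton: Cardboard carton 90 x 130 x 45 mm. Bystander; origin at its underside. Leave it alone.
- screwdriver: Screwdriver lying on the bench. Bystander; origin at its underside. Leave it alone.
Not all that is in view belongs to the job. Leave any orange look-alike of the pull_4 alone.

How it is judged:
By the outcome, as a careful person would: the job done as asked, in the order asked, and still so for the second after the job is handed in, with the robot touching nothing.
Of pull_1, pull_2, pull_3, pull_4 only 2 to 4 are there at a start; the rules pass over those that are not, and their reading is None.
At some moment in a run one of pull_1, pull_2, pull_3, pull_4 may be knocked a few centimetres aside while the robot is not near it.
Once in a run the grip may slacken for a moment while it holds something.
It also fails if it takes over 210 s, if anything falls off the work surface, if the arm or the gripper's body presses on something with over 40 N, if the wrist force passes 120 N, or if a joint passes its speed limit or range.

ROBOT

A 7-joint arm with a two-finger parallel gripper is mounted at the origin on the work surface. World frame = base frame: x ahead of the robot, y to its left, z up, the work surface at z = 0. Lengths are in m, angles in rad, forces in N, time in s.
With the tool pointing down it reaches from about 0.4 to 0.875 m from the base axis. Payload 6.5 kg.
Tool frame: the origin (TCP) lies midway between the tips of the shut fingers; the grasp point (between the pads) lies 19 mm behind it; z points along the fingers, y is the line along which they close (so a half turn about z gives the same grasp; the last joint's range is limited). The gripper opens to 85 mm and grips with 20 to 120 N. Pads are 22 mm wide; open, the fingers measure 114 mm over their backs; the gripper's body (76 mm by 85 mm) begins 54 mm behind the grasp point. The pads swing forward as they close: fully open they stand 13 mm farther back than shut.
Start: joints at [1.185, 0.536, -0.004, 1.538, 0.003, 1.067, -0.071], TCP at [0.204, -0.617, 0.196] pointing down, gripper open.
Joint ranges: [-2.7, 2.7], [-0.37, 2.16], [-1.27, 1.26], [0.24, 2.4], [-1.31, 4.45], [0.19, 1.91], [-2.76, 2.76]. Speed limits (rad/s): [2.39, 2.39, 3.14, 3.14, 3.14, 3.14, 3.14].

INTERFACE

Orientations are given as a unit quaternion [w, x, y, z].
In Python, from plant import * gives the robot as it stands.
- The arm moves only by the tool apply_moves, never from a script. Its argument "commands" is a list of rows, each a list of 3 entries, a list of its own where there are three numbers: the opening, from -1 (shut) to 1 (fully open), then the shift along the tool's x, y, z in m, then the turn, a rotation vector about the tool's x, y, z in degrees. In form: [[hand, [x, y, z], [rx, ry, rz]], ...]. A call has 1 to 10 rows; each row is the pose to reach, as a shift and turn from the pose commanded when the call began, along the tool's axes at that moment; what a row does not reach only later rows make up. A row lasts 1/10 s, in which the tool goes at most 50 mm and 8.59 degrees, less where a joint would pass 70% of its speed; a pose out of reach is approached as far as the arm can. A call with a gripper value outside its range is refused whole. The fingers move at their own pace and stop on an object; "squeeze" is the grip in N (left out, the last holds). Time passes only in rows, so rows that repeat a pose let the fingers close. It gives the time, the measured TCP pose, the force, the opening and the grip force at its end, in the units of the state.
- state(): the state, without advancing time (a new reading comes with each control period).
- snapshot(name): name is "scene" or "top"; returns a dict with "frame" (480x640x3 uint8, red, green, blue), "z_map" (480x640 float32, m along the optical axis (not along the pixel's ray), 0 where there is no reading), "intrinsics" (3x3 intrinsics, pixels), "dist_coeffs" ([k1, k2, p1, p2, k3] as OpenCV has them; the pictures are not rectified), "rvec" (rotation vector, rad) and "tvec" (3), from world to camera coordinates, as OpenCV has them. Camera axes: x right, y down, z forward; pixel columns grow to the right and rows downward; lengths in m; the calibration is good to about 2 mm. A picture is of the moment at which its call begins.
- job_done(): hands the job in; it is judged then, once.
Trained networks look in a picture, given as the dict that the camera call returned (one of the last four; its "shot" number tells which), for a name from the list of things; names that differ only in an ending like _2 or _b are one class to them, and where a whole thing is asked for, a point or a joint stands for the part that bears it (a point fixed in the world has none). Each returns a list of dicts, best first, with "score" (0 to 1); they miss things now and then, are a little off and sometimes report something else, mostly with a low value. They report only what shows in the picture. A call takes as long as a camera call. They do not tell look-alikes from the thing itself.
- spot_in(picture, name): "centre" ([row, column] as shares, 0 to 1, of the picture: columns of its width, rows of its height, amid what is visible of it).
- masks_of(picture, name): "pixels" (480x640 bool, what is visible of it) and "centre" ([row, column] as shares, 0 to 1, of the picture: columns of its width, rows of its height, amid what is visible of it).
The state is a dict: "t": time; "joint_pos": joint angles; "qvel": joint speeds; "effort": joint torques, N m; "tool_pos": TCP position; "eef_rot": TCP orientation; "force": force on the tool from outside, world axes, zero at the start; "torque": the same for the moment, N m; "gripper_width": opening from 0.0 (shut) to 1.0 (fully open); "gripper_force": force on a finger pad.
Only numpy, scipy, OpenCV 4.12 (cv2) and the standard library are available. Lean on these libraries where they do the work, as an engineer would, in place of code of your own. Each camera call takes 0.05 s, during which the arm holds its last target. There are 200 camera calls.

## Working session

There is one attempt and no reset: what is moved stays moved. The work goes in short steps, Python scripts to look and compute and a tool call to move; the robot and the scene stay as the last step left them, time stands still between calls to the robot, and variables do not carry over. Pictures are saved under pics/ and viewed, at most 14 in all, crops included, and the job is handed in when it is done.

Besides the shell and the picture viewer there is one more tool, called after ">>>" as name(argument=value, ...), one argument or row to a line, values as JSON. apply_moves: Moves the arm, as the interface text tells. Its arguments: {"type":"object","properties":{"commands":{"type":"array"},"squeeze":{"type":"number"}},"required":["commands"]}

```bash
ls; mkdir -p pics; python3 - <<'E'
from plant import *
import cv2
s=state();print(s)
for n in("scene","top"):
    p=snapshot(n);cv2.imwrite(f"pics/{n}0.png",p["frame"][:,:,::-1])
    print(n,p["intrinsics"].tolist(),p["dist_coeffs"],p["rvec"],p["tvec"])
    for k in("bed","clamp_knob","lever_handle","mark_tip","pull_1","jaw","tub","carton"):
        print(k,[(round(d["score"],2),[round(d["centre"][0]*480),round(d["centre"][1]*640)]) for d in spot_in(p,k)])
E
```

```text
pics
{'t': 0.0, 'joint_pos': array([ 1.18480293,  0.53718641, -0.00445053,  1.5388798 ,  0.00257071,
        1.06729268, -0.071208  ]), 'qvel': array([-4.17152342e-05,  2.20315516e-03,  1.15081855e-03,  8.99698589e-04,
        2.83812090e-03, -1.01787502e-03,  1.99958782e-05]), 'effort': array([ 1.26904456e-04, -5.83391476e+01,  1.04839627e+00, -2.59094363e+01,
        1.22583579e-02,  9.45904147e-03,  1.50869141e-05]), 'tool_pos': array([ 0.20411498, -0.61638332,  0.1954973 ]), 'eef_rot': array([-8.60017663e-04,  9.87238574e-01,  1.59245795e-01, -1.88049917e-04]), 'force': array([-0.55185494, -0.42403621,  0.31708804]), 'torque': array([0.0296762 , 0.00401805, 0.00889969]), 'gripper_force': 0.0, 'gripper_width': 0.9995374372357005}
scene [[564.3262806219077, 0.0, 312.98113117102287], [0.0, 564.3262806219077, 242.57389213058627], [0.0, 0.0, 1.0]] [0.04761072 0.         0.         0.         0.        ] [ 0.99546827  2.5569084  -0.95839523] [ 0.37355272 -0.19389034  1.79337885]
bed [(0.74, [299, 281]), (0.51, [326, 331]), (0.44, [337, 344])]
clamp_knob [(0.58, [273, 276])]
lever_handle [(0.7, [325, 330])]
mark_tip []
pull_1 [(0.97, [232, 307]), (0.76, [208, 277]), (0.75, [176, 262]), (0.73, [305, 405]), (0.72, [265, 354]), (0.65, [162, 310])]
jaw [(0.55, [284, 282]), (0.27, [208, 276])]
tub [(0.74, [191, 203])]
carton [(0.71, [289, 211])]
top [[519.0898743015463, 0.0, 320.8255148796598], [0.0, 519.0898743015463, 239.53613741601336], [0.0, 0.0, 1.0]] [-0.004066  0.        0.        0.        0.      ] [ 2.20668665 -2.01306898  0.21256158] [-0.0349977   0.5256182   1.07938953]
bed [(0.93, [198, 328])]
clamp_knob [(0.72, [182, 323])]
lever_handle [(0.58, [172, 237]), (0.2, [287, 285])]
mark_tip [(0.46, [176, 219])]
pull_1 [(0.97, [298, 432]), (0.93, [276, 203]), (0.89, [321, 495]), (0.83, [284, 363])]
jaw [(0.95, [192, 321]), (0.48, [185, 326])]
tub [(0.6, [239, 518]), (0.48, [190, 321])]
carton [(0.82, [148, 387])]
```

View pics/top0.png

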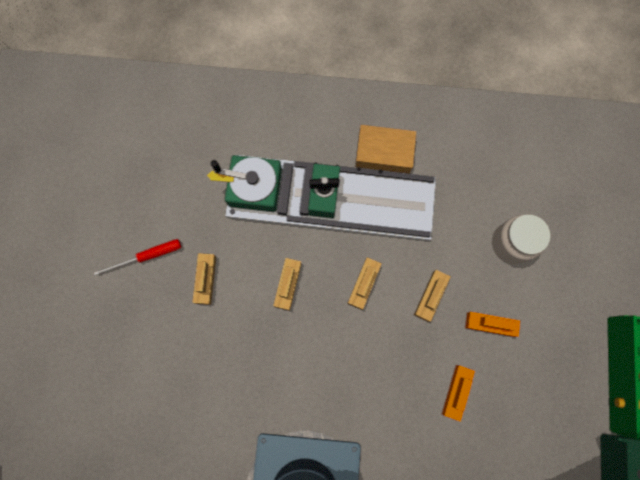

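View pics/scene0.png

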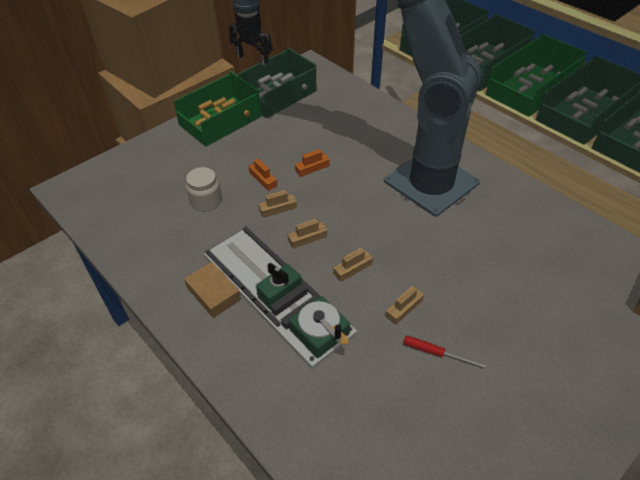

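Top view: four beech blanks at (row,col) ≈ (278,204), (284,288), (284,365), (296,433). Two orange look-alikes lie at (324,494) and (392,458). The fixture runs along the image row with its head on the left, the lever handle is at (168,216) over the yellow tab (176,220), and the carriage is close to the fence. The scene view agrees.

```bash
cat > h.py <<'E'
from plant import *
import numpy as np, cv2
from scipy.spatial.transform import Rotation as R
def cloud(p):
    K,D=p["intrinsics"],np.array(p["dist_coeffs"]); z=p["z_map"].astype(float)
    v,u=np.mgrid[0:480,0:640]
    n=cv2.undistortPoints(np.stack([u,v],-1).reshape(-1,1,2).astype(float),K,D).reshape(480,640,2)
    c=np.dstack([n*z[...,None],z]); Rm=cv2.Rodrigues(np.array(p["rvec"],float))[0]
    w=(c-np.array(p["tvec"]).ravel())@Rm
    w[z==0]=np.nan
    return w
def rect(xy):
    (c,wh,a)=cv2.minAreaRect(xy.astype(np.float32)*1000)
    if wh[0]<wh[1]: a+=90; wh=wh[::-1]
    a=(a+90)%180-90
    return np.round(c,1),np.round(wh,1),round(a,1)
def blanks(p,w):
    hsv=cv2.cvtColor(p["frame"],cv2.COLOR_RGB2HSV)
    out=[]
    m=(w[...,2]>.012)&(w[...,2]<.1)
    for d in masks_of(p,"pull_1"):
        if d["score"]<.4: continue
        q=d["pixels"]&m
        if q.sum()<60: continue
        P=w[q]; rib=P[P[:,2]>.055]
        out.append((round(d["score"],2),np.median(hsv[q],0),rect(P[:,:2]),np.round(np.median(rib[:,:2],0)*1000,1) if len(rib)>5 else None,np.round(np.percentile(P[:,2],[50,95])*1000)))
    return out
E
python3 - <<'E'
from h import *
p=snapshot("top");w=cloud(p);f=p["frame"].astype(int)
for b in blanks(p,w):print(*b)
m=masks_of(p,"bed")[0]["pixels"];P=w[m]
print("bed",m.sum(),np.nanpercentile(P[:,2],[1,10,50,90]))
for lo,hi in((.012,.026),(.043,.053),(.07,.079),(.0795,.087)):
    q=m&(w[...,2]>lo)&(w[...,2]<hi); print(lo,q.sum(),rect(w[q][:,:2]),np.median(w[q],0))
Z=w[...,2]
print("bench z",np.nanmedian(Z[300:420,100:250]))
r=w[140:250,190:450]
q=(r[...,2]>.1)&(r[...,2]<.2);n,l,s,c=cv2.connectedComponentsWithStats(q.astype(np.uint8))
for i in range(1,n):
    if s[i,4]>8: print("hi",s[i],rect(r[l==i][:,:2]),np.median(r[l==i],0))
hs=cv2.cvtColor(p["frame"],cv2.COLOR_RGB2HSV)
q=(hs[...,0]>18)&(hs[...,0]<35)&(hs[...,1]>150)&(Z>.07)&(Z<.1);print("tab",q.sum(),rect(w[q][:,:2]),np.median(w[q],0))
E
```

```text
0.97 [ 16. 255. 190.] (array([ 381. , -376.6]), array([112.6,  36.7]), 85.0) [ 380.5 -375.2] [31. 66.]
0.91 [ 18. 146. 185.] (array([427.9,  79.7]), array([110.3,  36.7]), -8.2) [427.7  79.3] [31. 65.]
0.9 [ 18. 148. 180.] (array([ 431.4, -240.9]), array([110.5,  36.6]), -21.1) [ 431.  -240.2] [31. 65.]
0.76 [ 18. 147. 178.] (array([422.4, 264.1]), array([110.1,  37.7]), 2.1) [421.4 263.7] [31. 65.]
0.7 [ 17. 255. 188.] (array([ 230.2, -306.3]), array([108.4,  36.9]), -14.1) [ 230.6 -305.6] [31. 65.]
0.62 [ 18. 147. 185.] (array([444.6, -89.7]), array([109.6,  35.5]), -18.3) [444.2 -89.8] [31. 65.]
bed 13627 [0.00841308 0.01693682 0.0264271  0.08292683]
0.012 6543 (array([6.377e+02, 3.000e-01]), array([470.5, 151.7]), 88.6) [ 0.62548262 -0.09200409  0.01922067]
0.043 954 (array([640.6, 106.8]), array([240.7, 118.3]), 86.7) [0.63198915 0.09851945 0.04755584]
0.07 1330 (array([638.9, 109.4]), array([243.6, 109.8]), 88.1) [0.61894643 0.12700757 0.07546031]
0.0795 1651 (array([639.4, 130.2]), array([282.4, 104.5]), 88.7) [0.63465651 0.1636979  0.08212175]
bench z -0.0010161028526104354
hi [20 20 11 13 89] (array([649.5, 249.1]), array([14.9, 14.5]), 52.5) [0.64743427 0.24758104 0.13409837]
hi [119  38  30  11 273] (array([637.3,  18.1]), array([61.8, 15.1]), -82.6) [0.63483091 0.01845112 0.12262535]
tab 157 (array([ 449.9, -189.9]), array([1000.6,   26.7]), 66.6) [0.6377846  0.2469426  0.08509713]
```

```bash
cat >> h.py <<'E'
B0=np.array([.6377,.0003]);YAW=np.deg2rad(-1.4)
def setbed(): pass
def b2w(x,y):
    c,s=np.cos(YAW),np.sin(YAW); return B0+np.array([c*x-s*y,s*x+c*y])/1000
def w2b(X,Y):
    c,s=np.cos(YAW),np.sin(YAW); d=np.array([X,Y])-B0; return np.array([c*d[0]+s*d[1],-s*d[0]+c*d[1]])*1000
def go(*targets):
    """targets: (x,y,z,theta_deg) world -> tool shift/turn from the current pose"""
    s=state();q=np.array(s["eef_rot"]);Rm=R.from_quat(q[[1,2,3,0]]);p=np.array(s["tool_pos"])
    th=np.degrees(np.arctan2(*Rm.as_matrix()[[1,0],0]))
    print("at",np.round(p,4),"th",round(th,1),"j",np.round(s["joint_pos"],2),"F",np.round(s["force"],1),"w",round(s["gripper_width"],3),"t",round(s["t"],1))
    for x,y,z,t in targets:
        d=Rm.inv().apply(np.array([x,y,z])-p)
        T=R.from_euler("z",t,degrees=True)*R.from_euler("x",180,degrees=True)
        rv=np.degrees((Rm.inv()*T).as_rotvec())
        print(f"({x:.4f},{y:.4f},{z:.4f},{t:.0f}) ->",np.round(d,4).tolist(),np.round(rv,1).tolist())
E
python3 - <<'E'
from h import *
go((.6495,.249,.25,90))
# bed checks: dial circle, tab, bar angle
p=snapshot("top");w=cloud(p);Z=w[...,2]
hs=cv2.cvtColor(p["frame"],cv2.COLOR_RGB2HSV)
q=np.zeros((480,640),bool);q[155:200,195:240]=1
q&=(hs[...,0]>18)&(hs[...,0]<35)&(hs[...,1]>150)&(Z>.07)&(Z<.1)
print("tab",q.sum(),rect(w[q][:,:2]),[w2b(*a[:2]).round(1) for a in [np.median(w[q],0)]])
for lo,hi,x0,x1 in((.043,.053,275,300),(.07,.079,220,285)):
    q=np.zeros((480,640),bool);q[140:230,x0:x1]=1;q&=(Z>lo)&(Z<hi)
    b=np.array([w2b(*a[:2]) for a in w[q]]);print(lo,q.sum(),np.percentile(b,[1,50,99],axis=0).round(1).tolist(),rect(w[q][:,:2]))
E
```

```text
at [ 0.2043 -0.6171  0.1964] th 18.3 j [ 1.18  0.54 -0.    1.54  0.    1.07 -0.07] F [-0.   0.8  0.7] w 1.004 t 1.1
(0.6495,0.2490,0.2500,90) -> [0.6948, -0.6822, -0.0536] [0.0, 0.0, -71.7]
tab 153 (array([637.6, 244.1]), array([54.3, 18.1]), 77.5) [array([ -5. , 247.1])]
0.043 511 [[-58.7, 67.0], [-1.5, 105.8], [57.5, 120.3]] (array([641. , 102.4]), array([119.4,  53.4]), 9.1)
0.07 816 [[-54.3, 120.5], [-21.7, 163.9], [53.2, 229.8]] (array([641.4, 175.7]), array([111.8, 109.4]), 89.2)
```

>>> apply_moves(
  commands=[
    [1, [0.695, -0.6815, -0.055], [0, 0, -71.7]],
    [1, [0.695, -0.6815, -0.055], [0, 0, -71.7]],
    [1, [0.695, -0.6815, -0.055], [0, 0, -71.7]],
    [1, [0.695, -0.6815, -0.055], [0, 0, -71.7]],
    [1, [0.695, -0.6815, -0.055], [0, 0, -71.7]],
    [1, [0.695, -0.6815, -0.055], [0, 0, -71.7]],
    [1, [0.695, -0.6815, -0.055], [0, 0, -71.7]],
    [1, [0.695, -0.6815, -0.055], [0, 0, -71.7]],
    [1, [0.695, -0.6815, -0.055], [0, 0, -71.7]],
    [1, [0.695, -0.6815, -0.055], [0, 0, -71.7]],
  ],
)

```text
t: 2.1
tool_pos: [0.4335, -0.1716, 0.2251]
eef_rot: [0.001, 0.707, 0.708, 0.0]
force: [0.6, -0.0, 0.4]
gripper_width: 1.003
gripper_force: 0.0
```

>>> apply_moves(
  commands=[
    [1, [0.42, 0.216, -0.025], [0, 0, 0]],
    [1, [0.42, 0.216, -0.025], [0, 0, 0]],
    [1, [0.42, 0.216, -0.025], [0, 0, 0]],
    [1, [0.42, 0.216, -0.025], [0, 0, 0]],
    [1, [0.42, 0.216, -0.025], [0, 0, 0]],
    [1, [0.42, 0.216, -0.025], [0, 0, 0]],
    [1, [0.42, 0.216, -0.025], [0, 0, 0]],
    [1, [0.42, 0.216, -0.025], [0, 0, 0]],
    [1, [0.42, 0.216, -0.025], [0, 0, 0]],
    [1, [0.42, 0.216, -0.025], [0, 0, 0]],
  ],
)

```text
t: 3.1
tool_pos: [0.6487, 0.2524, 0.2494]
eef_rot: [-0.001, 0.706, 0.709, 0.001]
force: [-0.6, 0.6, -0.4]
gripper_width: 1.0
gripper_force: 0.0
```

>>> apply_moves(
  commands=[
    [1, [-0.003, 0, 0.05], [0, 0, 0]],
    [1, [-0.003, 0, 0.1], [0, 0, 0]],
    [1, [-0.003, 0, 0.13], [0, 0, 0]],
    [1, [-0.003, 0, 0.147], [0, 0, 0]],
    [-1, [-0.003, 0, 0.147], [0, 0, 0]],
    [-1, [-0.003, 0, 0.147], [0, 0, 0]],
    [-1, [-0.003, 0, 0.147], [0, 0, 0]],
    [-1, [-0.003, 0, 0.147], [0, 0, 0]],
    [-1, [-0.003, 0, 0.147], [0, 0, 0]],
    [-1, [-0.003, 0, 0.147], [0, 0, 0]],
  ],
  squeeze=25,
)

```text
t: 4.1
tool_pos: [0.6497, 0.2444, 0.1041]
eef_rot: [0.001, 0.707, 0.707, 0.001]
force: [0.5, 0.2, 6.0]
gripper_width: 0.152
gripper_force: 24.3
```

```bash
python3 - <<'E'
from h import *
s=state();x,y,_=s["tool_pos"];b=w2b(x,y);print(b)
v=np.arctan2(b[1]-180,-b[0])-.6;print("v",v,np.hypot(b[0],b[1]-180))
T=[]
for u in list(np.linspace(v,0,7)[1:])+[-.06]:
    a=b2w(-75*np.cos(u+.6),180+75*np.sin(u+.6));T.append((a[0],a[1],.103,90))
go(*T)
E
```

```text
[  6.02428163 244.3190872 ]
v 1.064186294475856 64.60059556546815
at [0.6497 0.2444 0.1041] th 90.0 j [-0.1   0.77 -0.52  1.46  0.42  1.03 -0.72] F [0.5 0.2 6. ] w 0.152 t 4.1
(0.6376,0.2551,0.1030,90) -> [0.0107, -0.0121, 0.0011] [0.1, -0.1, 0.0]
(0.6245,0.2532,0.1030,90) -> [0.0088, -0.0252, 0.0011] [0.1, -0.1, 0.0]
(0.6119,0.2489,0.1030,90) -> [0.0045, -0.0378, 0.001] [0.1, -0.1, 0.0]
(0.6003,0.2425,0.1030,90) -> [-0.0019, -0.0494, 0.001] [0.1, -0.1, 0.0]
(0.5899,0.2341,0.1030,90) -> [-0.0102, -0.0598, 0.001] [0.1, -0.1, 0.0]
(0.5813,0.2241,0.1030,90) -> [-0.0203, -0.0684, 0.0009] [0.1, -0.1, 0.0]
(0.5787,0.2204,0.1030,90) -> [-0.024, -0.071, 0.0009] [0.1, -0.1, 0.0]
```

```bash
python3 - <<'E'
from h import *
for n in("top","scene"):
    p=snapshot(n);w=cloud(p);Z=w[...,2];hs=cv2.cvtColor(p["frame"],cv2.COLOR_RGB2HSV)
    b=w.copy();bb=w2b(w[...,0].ravel(),w[...,1].ravel()) if 0 else None
    c,s=np.cos(YAW),np.sin(YAW);d=w[...,:2]-B0
    bx=(c*d[...,0]+s*d[...,1])*1000;by=(-s*d[...,0]+c*d[...,1])*1000
    def rep(k,q): 
        if q.sum()>20: print(n,k,q.sum(),np.percentile(bx[q],[1,50,99]).round(1),np.percentile(by[q],[1,50,99]).round(1))
    near=(abs(bx)<90)&(abs(by)<270)
    rep("dial",near&(abs(Z-.083)<.004)&(hs[...,1]<60)&(hs[...,2]>110)&(by>110))
    rep("headtop",near&(abs(Z-.075)<.003)&(by>110)&(hs[...,1]>80)&(hs[...,0]>50)&(hs[...,0]<95))
    rep("fence",near&(abs(Z-.048)<.003)&(by>80)&(by<135)&(hs[...,1]<80))
    rep("fencemid",near&(abs(Z-.048)<.003)&(by>85)&(by<135)&(abs(bx)<40))
    rep("floor",near&(abs(Z-.020)<.004)&(hs[...,1]<60)&(hs[...,2]>120))
    rep("carr",near&(abs(Z-.080)<.003)&(by<80)&(hs[...,1]>80))
    cv2.imwrite(f"pics/{n}1.png",p["frame"][:,:,::-1])
E
```

```text
top floor 4210 [-73.7   2.5  59.1] [-232.8 -132.4  -15.8]
top carr 440 [-52.6  28.   51.3] [-10.8   8.8  45. ]
scene dial 498 [-27.4  21.7  49.8] [128.9 164.2 218.1]
scene headtop 230 [-45.5  44.6  57.3] [125.6 211.9 233.1]
scene fence 154 [-54.6   9.3  60.7] [ 95.  101.8 115.2]
scene fencemid 101 [-38.9   2.7  39.5] [ 95.1 101.5 108.2]
scene floor 2424 [-58.7  18.8  75.6] [-232.  -104.3  234.3]
scene carr 319 [-47.8  23.6  55.9] [-7.5 25.1 49.1]
```

>>> apply_moves(
  commands=[
    [-1, [0.0, -0.008, 0], [0, 0, 0]],
    [-1, [0.0, -0.015, 0], [0, 0, 0]],
    [-1, [-0.003, -0.0295, 0], [0, 0, 0]],
    [-1, [-0.0085, -0.0435, 0], [0, 0, 0]],
    [-1, [-0.017, -0.056, 0], [0, 0, 0]],
    [-1, [-0.025, -0.064, 0], [0, 0, 0]],
    [-1, [-0.031, -0.0685, 0], [0, 0, 0]],
    [-1, [-0.0345, -0.071, 0], [0, 0, 0]],
    [-1, [-0.0345, -0.071, 0], [0, 0, 0]],
    [-1, [-0.0345, -0.071, 0], [0, 0, 0]],
  ],
)

```text
t: 5.2
tool_pos: [0.5815, 0.2172, 0.1045]
eef_rot: [-0.001, 0.706, 0.708, 0.008]
force: [13.4, 15.3, -6.2]
gripper_width: 0.149
gripper_force: 25.1
```

>>> apply_moves(
  commands=[
    [-1, [0.003, 0.002, 0], [0, 0, 0]],
    [1, [0.003, 0.002, 0], [0, 0, 0]],
    [1, [0.003, 0.002, 0], [0, 0, 0]],
    [1, [0.003, 0.002, 0], [0, 0, 0]],
    [1, [0.003, 0.002, -0.04], [0, 0, 0]],
    [1, [0.003, 0.002, -0.09], [0, 0, 0]],
    [1, [-0.05, 0.002, -0.14], [0, 0, 0]],
    [1, [-0.1, 0.002, -0.14], [0, 0, 0]],
    [1, [-0.15, -0.05, -0.14], [0, 0, 0]],
    [1, [-0.18, -0.1, -0.14], [0, 0, 0]],
  ],
)

```text
t: 6.2
tool_pos: [0.5102, 0.0524, 0.2416]
eef_rot: [0.0, 0.708, 0.706, -0.0]
force: [-0.4, -1.4, 0.3]
gripper_width: 1.002
gripper_force: 0.0
```

```bash
sed -i 's/^B0=.*/B0=np.array([.6376,-.0057]);YAW=np.deg2rad(-1.4)/' h.py; cat >> h.py <<'E'
def lever(ps):
    for n,p in ps.items():
        w=cloud(p);Z=w[...,2];hs=cv2.cvtColor(p["frame"],cv2.COLOR_RGB2HSV)
        c,s=np.cos(YAW),np.sin(YAW);d=w[...,:2]-B0
        bx=(c*d[...,0]+s*d[...,1])*1000;by=(-s*d[...,0]+c*d[...,1])*1000
        def rep(k,q):
            if q.sum()>15:
                x,y=np.median(bx[q]),np.median(by[q]);a=np.arctan2(by[q]-180,-bx[q])
                print(n,k,q.sum(),np.round([x,y],1),"v",round(np.median(a)-.6,3),np.round([np.hypot(x,y-180)],1),np.percentile(bx[q],[2,98]).round(1),np.percentile(by[q],[2,98]).round(1))
        r=np.hypot(bx,by-180)
        rep("dial",(r<60)&(abs(Z-.083)<.004)&(hs[...,1]<60)&(hs[...,2]>110))
        rep("head",(r<90)&(abs(Z-.075)<.003)&(hs[...,1]>80)&(hs[...,0]>50)&(hs[...,0]<95))
        rep("tab",(r<95)&(hs[...,0]>18)&(hs[...,0]<35)&(hs[...,1]>150)&(Z>.08)&(Z<.092))
        rep("handle",(r<100)&(r>50)&(Z>.1)&(Z<.16)&(hs[...,2]<80))
        rep("handletop",(r<100)&(r>50)&(Z>.136)&(Z<.16)&(hs[...,2]<80))
        rep("carrtop",(by<85)&(by>-200)&(abs(bx)<60)&(abs(Z-.080)<.003)&(hs[...,1]>80)&(hs[...,0]>50)&(hs[...,0]<95))
        q=(by<70)&(by>-200)&(abs(bx)<60)&(Z>.11)&(Z<.14)&(hs[...,2]<80)
        rep("knob",q)
        if q.sum()>15: print(rect(np.stack([bx[q],by[q]],1)/1000))
E
python3 - <<'E'
from h import *
ps={n:snapshot(n) for n in("top","scene")};lever(ps)
for n,p in ps.items():cv2.imwrite(f"pics/{n}2.png",p["frame"][:,:,::-1])
go()
E
```

```text
top dial 513 [-12.9 201.8] v 0.6 [25.3] [-47.1  37.2] [166.1 223.9]
top head 146 [-22.4 224.1] v 0.558 [49.5] [-53.9  50.6] [160.7 233.6]
top tab 211 [ -2.2 247.7] v 0.939 [67.7] [-12.8   7.9] [223.2 272.3]
top handle 75 [-65.2 220. ] v -0.052 [76.4] [-70.2 -56. ] [215.4 227.3]
top handletop 38 [-62.6 222.5] v 0.0 [75.7] [-68.8 -55.7] [215.8 227.6]
scene dial 801 [ 11.  180.1] v -0.595 [11.] [-42.4  47.3] [135.6 224.5]
scene head 262 [ 38.8 219.9] v 0.505 [55.7] [-48.   55.4] [132.  238.5]
scene tab 25 [ -7.1 261.3] v 0.892 [81.6] [-10.8   7. ] [230.5 271.5]
scene handle 83 [-57.3 228. ] v 0.096 [74.7] [-65.9 -52.9] [219.2 232.9]
scene handletop 28 [-60.2 224.9] v 0.061 [75.1] [-66.2 -54.6] [217.8 232.2]
scene carrtop 319 [23.7 33.1] v -2.321 [148.8] [-46.9  55. ] [-0.7 53.8]
scene knob 142 [ 4.6 31.2] v -2.203 [148.9] [-7.  12.8] [-1.9 54.8]
(array([ 2.7, 26.9]), array([63.4, 15.7]), -81.2)
at [0.5048 0.0495 0.2402] th 89.6 j [ 0.32  0.31 -0.62  1.83  0.21  1.08 -0.38] F [ 0.1 -0.2 -0.4] w 1.004 t 6.3
```

```bash
python3 - <<'E'
from h import *
a=b2w(.5,25)
go((a[0],a[1],.22,97.4),(a[0],a[1],.096,97.4))
E
```

```text
at [0.5048 0.0495 0.2402] th 89.6 j [ 0.32  0.31 -0.62  1.83  0.21  1.08 -0.38] F [ 0.1 -0.2 -0.4] w 1.004 t 6.3
(0.6387,0.0193,0.2200,97) -> [-0.0292, 0.1342, 0.0195] [-0.4, 0.3, -7.8]
(0.6387,0.0193,0.0960,97) -> [-0.0285, 0.1351, 0.1435] [-0.4, 0.3, -7.8]
```

View pics/top2.png

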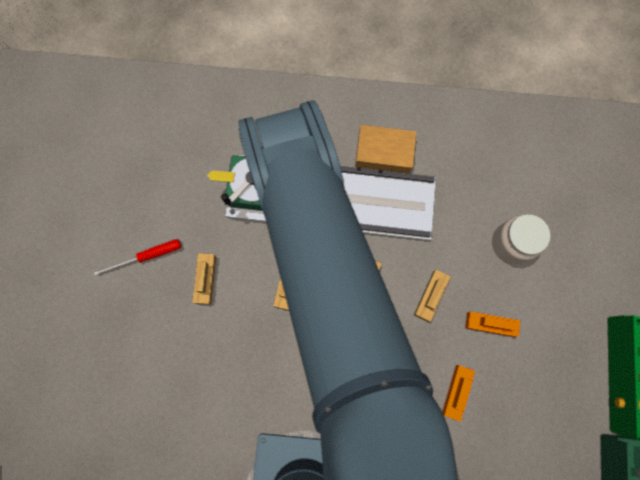

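The lever handle (199,226) is now at the parked stop, with the brass tab clear at (176,221). The arm covers the carriage. Next is the knob.

>>> apply_moves(
  commands=[
    [1, [-0.01, 0.045, 0.006], [-0.4, 0.3, -3]],
    [1, [-0.02, 0.09, 0.012], [-0.4, 0.3, -6]],
    [1, [-0.029, 0.134, 0.02], [-0.4, 0.3, -7.8]],
    [1, [-0.029, 0.134, 0.02], [-0.4, 0.3, -7.8]],
    [1, [-0.0285, 0.135, 0.065], [-0.4, 0.3, -7.8]],
    [1, [-0.0285, 0.135, 0.11], [-0.4, 0.3, -7.8]],
    [1, [-0.0285, 0.135, 0.1435], [-0.4, 0.3, -7.8]],
    [1, [-0.0285, 0.135, 0.1435], [-0.4, 0.3, -7.8]],
  ],
)

```text
t: 7.1
tool_pos: [0.6408, 0.0271, 0.0931]
eef_rot: [-0.003, 0.657, 0.754, 0.001]
force: [-1.3, -0.4, 0.5]
gripper_width: 1.0
gripper_force: 0.0
```

>>> apply_moves(
  commands=[
    [-1, [0, 0, 0], [0, 0, 0]],
    [-1, [0, 0, 0], [0, 0, 0]],
    [-1, [0, 0, 0], [0, 0, 0]],
    [-1, [0, 0, 0], [0, 0, 0]],
    [-1, [0, 0, 0], [0, 0, 0]],
    [-1, [0, 0, 0], [0, 0, 0]],
    [-1, [0, 0, 0], [0, 0, 0]],
  ],
  squeeze=60,
)

```text
t: 7.8
tool_pos: [0.6456, 0.0276, 0.0984]
eef_rot: [0.001, 0.657, 0.754, 0.004]
force: [0.3, -0.8, -0.5]
gripper_width: 0.001
gripper_force: 0.0
```

```bash
python3 - <<'E'
from h import *
go()
E
```

```text
at [0.6456 0.0276 0.0984] th 97.8 j [ 0.25  0.7  -0.53  1.61  0.41  0.94 -0.28] F [ 0.3 -0.8 -0.5] w 0.001 t 7.8
```

```bash
python3 - <<'E'
from h import *
p=snapshot("scene");f=p["frame"][180:380,180:420]
cv2.imwrite("pics/s3.png",cv2.resize(f,(720,600),interpolation=cv2.INTER_CUBIC)[:,:,::-1])
lever({"scene":p});go()
E
```

```text
scene dial 799 [ 10.8 179.5] v -0.674 [10.8] [-42.5  47.6] [136.2 224.1]
scene head 272 [ 40.1 220.8] v 0.468 [57.2] [-48.   55.3] [132.  237.8]
scene tab 32 [ -7.3 259.4] v 0.866 [79.7] [-11.4   7.3] [231.4 271.6]
scene handle 83 [-56.5 227.8] v 0.092 [74.] [-66.8 -53.7] [218.3 232.5]
scene handletop 30 [-60.5 226.6] v 0.056 [76.3] [-67.8 -53.9] [218.3 232.8]
scene carrtop 298 [20.4 33.4] v -2.319 [148.] [-48.4  54.1] [-0.1 55. ]
scene knob 84 [ 3.2 43.7] v -2.196 [136.3] [-7.7 12.5] [ 5.  54.8]
(array([ 7.7, 28.2]), array([58.7, 21.3]), -72.7)
at [0.6456 0.0276 0.0983] th 97.8 j [ 0.25  0.7  -0.53  1.61  0.41  0.94 -0.28] F [-0.6 -0.5 -1.4] w 0.005 t 7.8
```

View pics/s3.png

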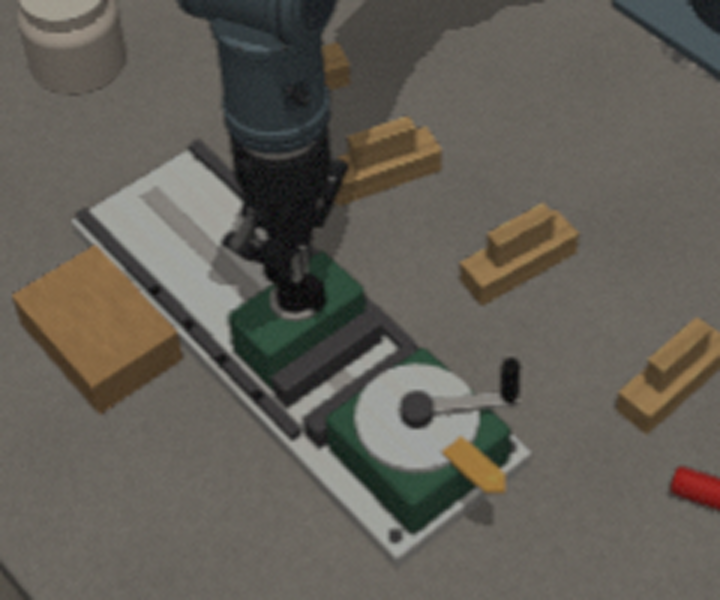

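>>> apply_moves(
  commands=[
    [0, [0, 0, 0], [0, 0, 0]],
    [0, [0, 0, 0], [0, 0, 0]],
    [0, [0, 0, 0], [0, 0, 0]],
    [1, [0, 0, -0.06], [0, 0, 0]],
    [1, [0, 0, -0.1], [0, 0, 0]],
    [1, [0, -0.1, -0.15], [0, 0, 0]],
    [1, [0, -0.15, -0.15], [0, 0, 0]],
    [1, [0, -0.15, -0.15], [0, 0, 0]],
    [1, [0, -0.15, -0.15], [0, 0, 0]],
  ],
)

```text
t: 8.75
tool_pos: [0.4918, 0.0055, 0.248]
eef_rot: [0.001, 0.657, 0.754, 0.003]
force: [0.4, -0.0, -0.2]
gripper_width: 0.998
gripper_force: 0.0
```

```bash
python3 - <<'E'
from h import *
ps={n:snapshot(n) for n in("scene","top")}
cv2.imwrite("pics/s4.png",np.hstack([cv2.resize(ps["scene"]["frame"][230:330,230:330],(400,400),interpolation=cv2.INTER_CUBIC),cv2.resize(ps["top"]["frame"][140:240,280:380],(400,400),interpolation=cv2.INTER_CUBIC)])[:,:,::-1])
lever(ps);go()
E
```

```text
scene dial 797 [ 10.9 180. ] v -0.601 [10.9] [-43.3  47.4] [136.5 223.8]
scene head 282 [ 38.8 218.3] v 0.477 [54.6] [-47.2  56.4] [132.3 238. ]
scene tab 38 [ -7.6 259.5] v 0.877 [79.8] [-10.9   7.6] [225.9 271.3]
scene handle 83 [-56.9 227.7] v 0.091 [74.3] [-65.4 -53.4] [218.4 233.4]
scene handletop 31 [-59.4 225.5] v 0.077 [74.8] [-65.9 -53.4] [218.2 233.2]
scene carrtop 324 [22.8 32. ] v -2.325 [149.8] [-47.9  53.9] [-0.4 53.8]
scene knob 140 [ 4.6 32.2] v -2.2 [147.9] [-7.  12.5] [-2.  55.2]
(array([ 2.1, 26. ]), array([61.6, 17.1]), -79.2)
top dial 1150 [  2.2 174.1] v -0.927 [6.3] [-45.7  44.9] [135.6 222.2]
top head 353 [-26.5 148.6] v -1.211 [41.1] [-53.8  50.1] [127.4 233.5]
top tab 218 [ -2.7 248.1] v 0.935 [68.2] [-13.    7.8] [223.3 272.8]
top handle 76 [-64.7 220. ] v -0.056 [76.1] [-69.4 -55.5] [215.  227.9]
top handletop 39 [-62.5 222.1] v -0.01 [75.3] [-68.6 -55.3] [216.4 228.3]
at [0.4954 0.0057 0.248 ] th 97.8 j [ 0.46  0.27 -0.66  1.86  0.19  1.07 -0.14] F [ 0.1  0.1 -0.1] w 1.001 t 8.8
```

View pics/s4.png

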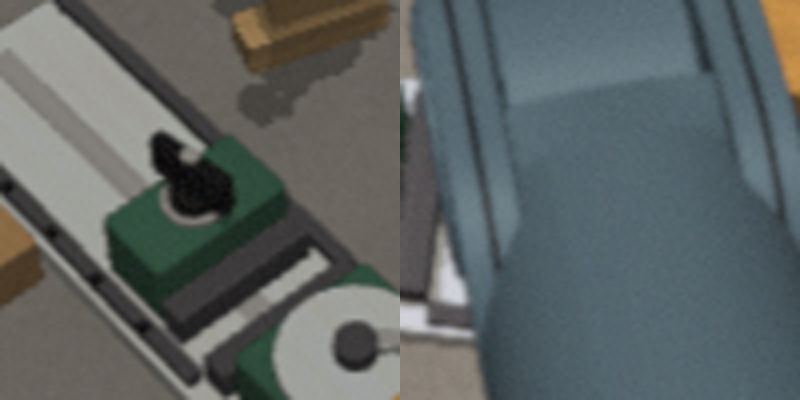

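```bash
python3 - <<'E'
from h import *
a=b2w(1,26)
go((a[0],a[1],.17,98),(a[0],a[1],.093,98))
E
```

```text
at [0.4954 0.0057 0.248 ] th 97.8 j [ 0.46  0.27 -0.66  1.86  0.19  1.07 -0.14] F [ 0.1  0.1 -0.1] w 1.001 t 8.8
(0.6392,0.0203,0.1700,98) -> [-0.0053, 0.1438, 0.0792] [0.5, -0.2, -0.2]
(0.6392,0.0203,0.0930,98) -> [-0.0056, 0.1431, 0.1562] [0.5, -0.2, -0.2]
```

>>> apply_moves(
  commands=[
    [1, [-0.002, 0.05, 0.02], [0, 0, 0]],
    [1, [-0.004, 0.1, 0.05], [0, 0, 0]],
    [1, [-0.0055, 0.143, 0.079], [0, 0, 0]],
    [1, [-0.0055, 0.143, 0.11], [0, 0, 0]],
    [1, [-0.0055, 0.143, 0.14], [0, 0, 0]],
    [1, [-0.0055, 0.143, 0.156], [0, 0, 0]],
    [1, [-0.0055, 0.143, 0.156], [0, 0, 0]],
    [1, [-0.0055, 0.143, 0.156], [0, 0, 0]],
    [1, [-0.0055, 0.143, 0.156], [0, 0, 0]],
  ],
)

```text
t: 9.75
tool_pos: [0.641, 0.0215, 0.0942]
eef_rot: [0.002, 0.657, 0.754, 0.005]
force: [0.4, -0.5, -0.4]
gripper_width: 0.998
gripper_force: 0.0
```

>>> apply_moves(
  commands=[
    [-1, [0, 0, 0], [0, 0, 0]],
    [-1, [0, 0, 0], [0, 0, 0]],
    [-1, [0, 0, 0], [0, 0, 0]],
  ],
)

```text
t: 10.05
tool_pos: [0.6398, 0.0211, 0.0929]
eef_rot: [0.001, 0.657, 0.754, 0.005]
force: [-1.0, 0.1, 0.6]
gripper_width: 0.515
gripper_force: 0.0
```

>>> apply_moves(
  commands=[
    [-1, [0, 0, 0], [0, 0, 0]],
    [-1, [0, 0, 0], [0, 0, 0]],
    [-1, [0, 0, 0], [0, 0, 0]],
  ],
)

```text
t: 10.35
tool_pos: [0.6394, 0.0213, 0.0922]
eef_rot: [0.001, 0.657, 0.754, 0.004]
force: [0.2, -0.0, -0.3]
gripper_width: 0.0
gripper_force: 0.0
```

```bash
python3 - <<'E'
from h import *
p=snapshot("scene");s=state()
P=[s["tool_pos"],np.r_[b2w(0,25),.126],np.r_[b2w(-5,57),.126],np.r_[b2w(5,-7),.126]]
u=cv2.projectPoints(np.array(P,float),np.array(p["rvec"]),np.array(p["tvec"]),p["intrinsics"],np.array(p["dist_coeffs"]))[0].reshape(-1,2);print(u.round(1))
f=cv2.resize(p["frame"][230:310,230:330],(800,640),interpolation=cv2.INTER_CUBIC)[:600]
f=cv2.convertScaleAbs(f,alpha=2.2,beta=20)
for a in u: cv2.circle(f,tuple(int(t) for t in ((a-[230,230])*8+4)),4,(255,0,0),-1)
cv2.imwrite("pics/s5.png",f[:,:,::-1])
w=cloud(p)
print(np.round(w[262:288:2,268:290:3,2]*1000))
E
```

```text
[[278.6 277.4]
 [277.6 268.5]
 [287.2 275. ]
 [268.2 262. ]]
[[199. 187. 172. 167. 163.  33.   0.   1.]
 [194. 187. 179. 169. 157.  32.  79.  -1.]
 [186. 176. 154. 151. 150.  80.  80.  82.]
 [114. 124. 146. 147. 141.  80.  78.  77.]
 [109. 115. 139. 138. 129.  79.  81.  82.]
 [ 97. 105. 113. 120. 124. 124.  77.  82.]
 [ 23.  97. 110. 110. 123. 124. 126.  79.]
 [ 78.  90.  98. 106. 113. 118. 118.  nan]
 [ 78.  92.  94.  98. 110. 118. 118.  78.]
 [ 80.  77.  98.  91.  98. 108. 111.  79.]
 [ 77.  85.  88.  89.  86.  94.  95.  79.]
 [ 82.  76.  82.  79.  84.  82.  81.  80.]
 [ 81.  81.  78.  81.  79.  79.  81.  72.]]
```

View pics/s5.png

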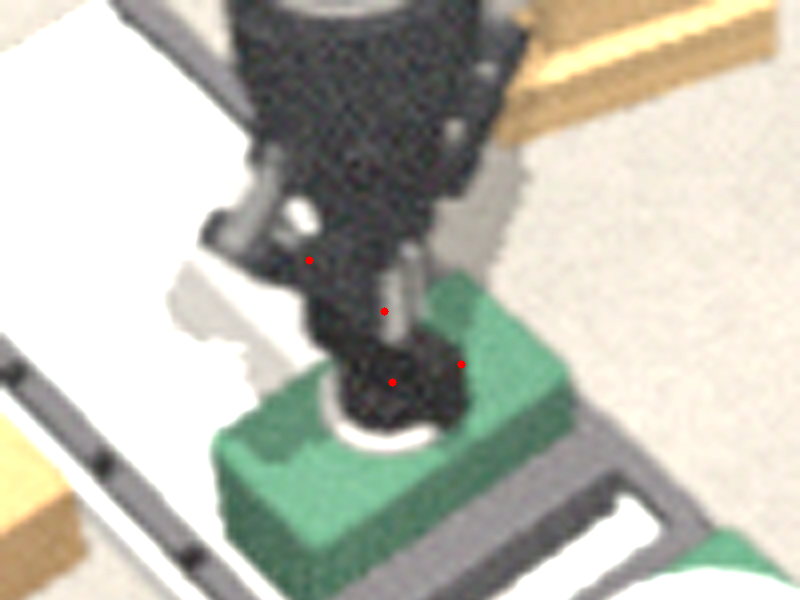

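>>> apply_moves(
  commands=[
    [-1, [0, 0, 0], [0, 0, -4]],
    [-1, [0, 0, 0], [0, 0, -8]],
    [-1, [0, 0, 0], [0, 0, -12]],
    [-1, [0, 0, 0], [0, 0, -12]],
  ],
)

```text
t: 10.8
tool_pos: [0.6394, 0.0212, 0.092]
eef_rot: [0.001, 0.575, 0.818, 0.004]
force: [-0.2, -0.1, 0.5]
gripper_width: -0.001
gripper_force: 0.0
```

```bash
python3 - <<'E'
from h import *
go();s=state();print(s["torque"],s["gripper_width"],s["gripper_force"])
E
```

```text
at [0.6394 0.0212 0.092 ] th 109.9 j [ 0.3   0.71 -0.59  1.62  0.46  0.94 -0.1 ] F [-0.2 -0.1  0.5] w -0.001 t 10.8
[ 0.04319643 -0.02316946 -0.00531479] -0.0006704703857221336 0.0
```

```bash
python3 - <<'E'
from h import *
p=snapshot("scene")
f=cv2.resize(p["frame"][245:295,245:310],(780,600),interpolation=cv2.INTER_LANCZOS4)
f=np.clip(255*(f/255.)**.5,0,255).astype(np.uint8)
cv2.imwrite("pics/s6.png",f[:,:,::-1])
E
```

```text
(no output)
```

View pics/s6.png

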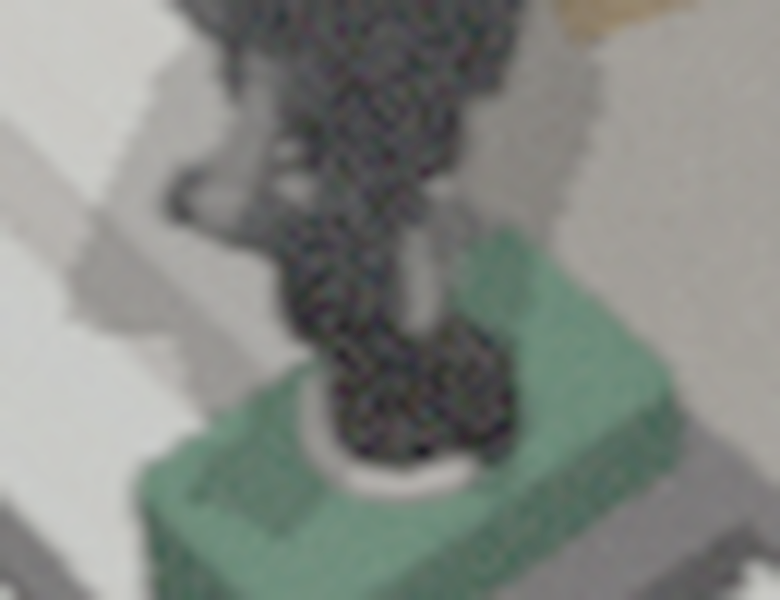

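>>> apply_moves(
  commands=[
    [-1, [0, 0.006, 0], [0, 0, 0]],
    [-1, [0, 0.012, 0], [0, 0, 0]],
    [-1, [0, 0.012, 0], [0, 0, 0]],
    [-1, [0, 0.012, 0], [0, 0, 0]],
  ],
)

```text
t: 11.25
tool_pos: [0.6509, 0.0257, 0.0922]
eef_rot: [0.001, 0.575, 0.818, 0.004]
force: [-0.3, 0.4, -0.4]
gripper_width: -0.004
gripper_force: 0.0
```

>>> apply_moves(
  commands=[
    [-1, [0.006, -0.012, 0], [0, 0, 0]],
    [-1, [0.012, -0.012, 0], [0, 0, 0]],
    [-1, [0.012, -0.012, 0], [0, 0, 0]],
    [-1, [0.012, -0.012, 0], [0, 0, 0]],
  ],
)

```text
t: 11.65
tool_pos: [0.6358, 0.0329, 0.0925]
eef_rot: [0.001, 0.575, 0.818, 0.004]
force: [-0.3, 0.7, -0.3]
gripper_width: 0.001
gripper_force: 0.0
```

>>> apply_moves(
  commands=[
    [-1, [0.012, -0.012, -0.04], [0, 0, 0]],
    [-1, [0.012, -0.012, -0.08], [0, 0, 0]],
    [-1, [0.012, -0.012, -0.1], [0, 0, 0]],
    [-1, [0.012, -0.012, -0.1], [0, 0, 0]],
    [-1, [0.012, -0.012, -0.1], [0, 0, 0]],
    [-1, [0.012, -0.012, -0.1], [0, 0, 0]],
  ],
)

```text
t: 12.25
tool_pos: [0.6187, 0.0388, 0.1908]
eef_rot: [0.0, 0.575, 0.818, 0.003]
force: [0.6, -0.3, 0.4]
gripper_width: 0.003
gripper_force: 0.0
```

```bash
python3 - <<'E'
from h import *
go();p=snapshot("scene");w=cloud(p);t=np.array(state()["tool_pos"])
d=np.hypot(w[...,0]-t[0],w[...,1]-t[1])
q=(d<.06)&(w[...,2]>.135)
print(q.sum(),np.nanpercentile(w[q][:,2],[0,1,5,10]))
for lo in np.arange(.13,.26,.01):
    k=(d<.07)&(w[...,2]>lo)&(w[...,2]<lo+.01)
    if k.sum(): print(round(lo,2),k.sum(),(np.median(w[k][:,:2],0)-t[:2]).round(4),np.ptp(w[k][:,:2],axis=0).round(3))
lever({"scene":p})
f=cv2.resize(p["frame"][200:300,230:330],(600,600),interpolation=cv2.INTER_CUBIC)
f=np.clip(255*(f/255.)**.5,0,255).astype(np.uint8);cv2.imwrite("pics/s7.png",f[:,:,::-1])
E
```

```text
at [0.6187 0.0388 0.1908] th 109.8 j [ 0.32  0.57 -0.65  1.6   0.38  1.09 -0.08] F [ 0.6 -0.3  0.4] w 0.003 t 12.2
6532 [0.22602127 0.25348113 0.30857221 0.3568934 ]
0.13 4 [ 0.0212 -0.019 ] [0.005 0.012]
0.22 5 [0.003  0.0091] [0.013 0.004]
0.23 25 [0.005  0.0082] [0.024 0.013]
0.24 30 [0.0051 0.0079] [0.031 0.014]
0.25 19 [0.0045 0.0108] [0.017 0.005]
scene dial 793 [ 10.8 180.9] v -0.561 [10.9] [-42.2  46.5] [136.4 224.8]
scene head 290 [ 40.8 218. ] v 0.379 [55.8] [-47.6  56.9] [132.2 238.6]
scene tab 29 [ -7.1 262.8] v 0.883 [83.1] [-11.5   8.2] [231.5 271.1]
scene handle 83 [-57.5 227.5] v 0.092 [74.6] [-66.5 -53.4] [219.4 232.6]
scene handletop 26 [-60.6 224.9] v 0.027 [75.4] [-66.9 -55. ] [218.9 232.1]
scene carrtop 333 [22.3 32.2] v -2.309 [149.4] [-48.   53.9] [ 0.4 54.4]
scene knob 149 [ 4.6 30.1] v -2.202 [150.] [-6.9 12.1] [-3.1 55.3]
(array([ 3.3, 24.2]), array([64.9, 15.8]), -79.1)
```

View pics/s7.png

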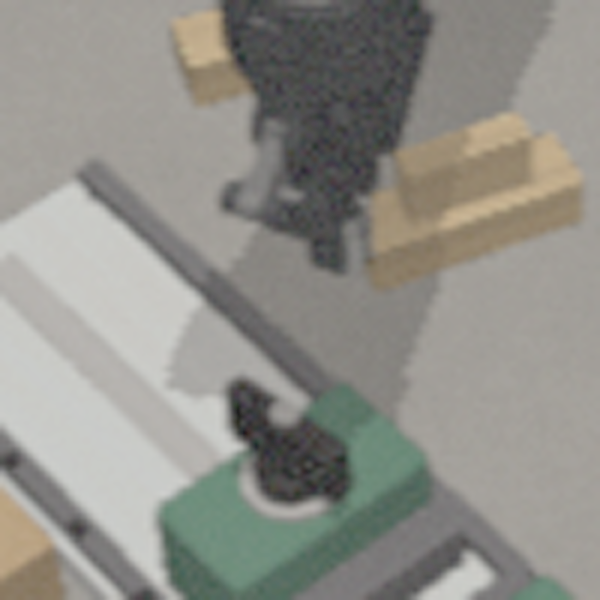

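```bash
python3 - <<'E'
from h import *
a=b2w(1,25.5)
go((a[0],a[1],.19,99),(a[0],a[1],.066,99))
E
```

```text
at [0.6186 0.0389 0.1907] th 109.8 j [ 0.32  0.57 -0.65  1.6   0.37  1.09 -0.08] F [ 0.4  0.1 -0.4] w 0.001 t 12.3
(0.6392,0.0198,0.1900,99) -> [-0.025, 0.0129, 0.0007] [0.3, -0.2, 10.8]
(0.6392,0.0198,0.0660,99) -> [-0.0255, 0.0122, 0.1247] [0.3, -0.2, 10.8]
```

>>> apply_moves(
  commands=[
    [1, [-0.0255, 0.0125, 0], [0, 0, 6]],
    [1, [-0.0255, 0.0125, 0], [0, 0, 10.8]],
    [1, [-0.0255, 0.0125, 0], [0, 0, 10.8]],
    [1, [-0.0255, 0.0125, 0.04], [0, 0, 10.8]],
    [1, [-0.0255, 0.0125, 0.08], [0, 0, 10.8]],
    [1, [-0.0255, 0.0125, 0.105], [0, 0, 10.8]],
    [1, [-0.0255, 0.0125, 0.115], [0, 0, 10.8]],
    [1, [-0.0255, 0.0125, 0.125], [0, 0, 10.8]],
    [1, [-0.0255, 0.0125, 0.125], [0, 0, 10.8]],
    [1, [-0.0255, 0.0125, 0.125], [0, 0, 10.8]],
  ],
)

```text
t: 13.3
tool_pos: [0.6414, 0.0205, 0.0683]
eef_rot: [0.001, 0.649, 0.761, 0.005]
force: [0.1, 0.4, 0.3]
gripper_width: 1.002
gripper_force: 0.0
```

>>> apply_moves(
  commands=[
    [-1, [0, 0, 0], [0, 0, 0]],
    [-1, [0, 0, 0], [0, 0, 0]],
    [-1, [0, 0, 0], [0, 0, 0]],
    [-1, [0, 0, 0], [0, 0, 0]],
    [-1, [0, 0, 0], [0, 0, 0]],
    [-1, [0, 0, 0], [0, 0, 0]],
  ],
)

```text
t: 13.9
tool_pos: [0.6385, 0.0198, 0.0674]
eef_rot: [-0.001, 0.649, 0.76, 0.002]
force: [-6.7, -1.1, 8.9]
gripper_width: 0.152
gripper_force: 59.4
```

>>> apply_moves(
  commands=[
    [-1, [0, 0, 0], [0, 0, -5]],
    [-1, [0, 0, 0], [0, 0, -12]],
    [-1, [0, 0, 0], [0, 0, -20]],
    [-1, [0, 0, 0], [0, 0, -28]],
    [-1, [0, 0, 0], [0, 0, -36]],
    [-1, [0, 0, 0], [0, 0, -44]],
    [-1, [0, 0, 0], [0, 0, -50]],
    [-1, [0, 0, 0], [0, 0, -50]],
  ],
)

```text
t: 14.7
tool_pos: [0.6368, 0.0194, 0.0674]
eef_rot: [-0.001, 0.266, 0.964, 0.002]
force: [-12.9, -3.5, 14.0]
gripper_width: 0.151
gripper_force: 60.1
```

```bash
python3 - <<'E'
from h import *
go();s=state();print(s["torque"],s["gripper_width"],s["gripper_force"])
E
```

```text
at [0.6368 0.0194 0.0674] th 149.2 j [ 0.39  0.79 -0.73  1.63  0.62  0.96  0.47] F [-12.9  -3.5  14. ] w 0.151 t 14.7
[-0.51036761  2.94971105  0.16301366] 0.15059072539527554 60.13848602771759
```

>>> apply_moves(
  commands=[
    [-1, [0, 0, 0], [0, 0, -8]],
    [-1, [0, 0, 0], [0, 0, -16]],
    [-1, [0, 0, 0], [0, 0, -24]],
    [-1, [0, 0, 0], [0, 0, -30]],
    [-1, [0, 0, 0], [0, 0, -32]],
    [-1, [0, 0, 0], [0, 0, -32]],
  ],
)

```text
t: 15.3
tool_pos: [0.6365, 0.0195, 0.0674]
eef_rot: [-0.001, -0.008, 1.0, 0.002]
force: [-14.0, -2.4, 14.7]
gripper_width: 0.146
gripper_force: 64.1
```

```bash
python3 - <<'E'
from h import *
go();s=state();print(s["torque"],s["gripper_width"],s["gripper_force"])
lever({"scene":snapshot("scene")})
E
```

```text
at [0.6365 0.0195 0.0674] th -179.1 j [ 0.45  0.84 -0.85  1.63  0.71  1.01  0.96] F [-14.   -2.4  14.7] w 0.146 t 15.3
[-0.40980029  3.21803605 -1.05709621] 0.14552651500767333 64.14940595626831
scene dial 798 [ 11.4 180.6] v -0.572 [11.4] [-43.1  47.7] [136.3 223.7]
scene head 265 [ 39.5 219.2] v 0.427 [55.6] [-47.6  56.3] [132.8 238.4]
scene tab 31 [ -7.6 261.9] v 0.877 [82.2] [-11.5   5.6] [232.5 272.5]
scene handle 85 [-56.9 228.2] v 0.087 [74.6] [-66.5 -52.7] [218.7 232.7]
scene handletop 27 [-60.2 225.2] v 0.058 [75.3] [-67.  -53.2] [219.6 231.7]
scene carrtop 287 [28.4 39.9] v -2.358 [142.9] [-46.7  54.9] [ 3.7 56.3]
scene knob 129 [11.2 31. ] v -2.245 [149.5] [-6.1 33.8] [17.1 45.9]
(array([13.7, 34.3]), array([35.1, 33.5]), 18.8)
```

>>> apply_moves(
  commands=[
    [-1, [0, 0, 0], [0, 0, 2]],
    [-1, [0.001, -0.02, 0], [0, 0, 2]],
    [-1, [0.002, -0.043, 0], [0, 0, 2]],
    [-1, [0.003, -0.066, 0], [0, 0, 2]],
    [-1, [0.004, -0.09, 0], [0, 0, 2]],
    [-1, [0.0045, -0.115, 0], [0, 0, 2]],
    [-1, [0.0055, -0.14, 0], [0, 0, 2]],
    [-1, [0.0065, -0.165, 0], [0, 0, 2]],
    [-1, [0.0075, -0.19, 0], [0, 0, 2]],
    [-1, [0.0075, -0.19, 0], [0, 0, 2]],
  ],
)

```text
t: 16.35
tool_pos: [0.6316, -0.1751, 0.0673]
eef_rot: [-0.002, 0.011, 1.0, 0.0]
force: [-18.8, -3.8, 23.6]
gripper_width: 0.149
gripper_force: 63.2
```

```bash
python3 - <<'E'
from h import *
go();s=state();print(s["torque"],s["gripper_width"],s["gripper_force"])
lever({"scene":snapshot("scene")})
E
```

```text
at [ 0.6316 -0.1751  0.0673] th 178.7 j [ 0.73  0.86 -0.83  1.57  0.71  1.04  1.24] F [-18.8  -3.8  23.6] w 0.149 t 16.4
[-0.57575082  4.36809     0.07345389] 0.1490944687961821 63.19337725639343
scene dial 790 [ 11.2 179.6] v -0.632 [11.2] [-43.  47.] [136.6 224.4]
scene head 275 [ 39. 220.] v 0.453 [55.9] [-47.4  56.5] [132.2 238.3]
scene tab 36 [ -5.8 261. ] v 0.894 [81.2] [-10.9   8.4] [229.7 272.5]
scene handle 82 [-58.1 227.1] v 0.088 [74.7] [-66.  -53.5] [218.5 232.8]
scene handletop 26 [-60.7 224.5] v 0.037 [75.3] [-66.3 -55.3] [218.7 232.4]
scene carrtop 237 [  25.4 -156.3] v -2.245 [337.2] [-46.8  54.3] [-191.1 -137. ]
scene knob 136 [  10.9 -163.1] v -2.202 [343.3] [-13.4  32.9] [-182.9 -147.7]
(array([   5. , -166.7]), array([56.2, 33.4]), -23.0)
```

>>> apply_moves(
  commands=[
    [0, [0, 0, 0], [0, 0, 0]],
    [0, [0, 0, 0], [0, 0, 0]],
    [0.3, [0, 0, 0], [0, 0, 0]],
    [0.3, [0, 0, -0.03], [0, 0, 0]],
    [0.3, [0, 0, -0.07], [0, 0, 0]],
    [0.3, [0.02, -0.01, -0.1], [0, 0, 0]],
    [0.3, [0.06, -0.03, -0.1], [0, 0, 8]],
    [0.3, [0.1, -0.06, -0.1], [0, 0, 16]],
    [0.3, [0.1, -0.06, -0.1], [0, 0, 19]],
    [0.3, [0.1, -0.06, -0.1], [0, 0, 19]],
  ],
)

```text
t: 17.4
tool_pos: [0.5342, -0.2301, 0.1652]
eef_rot: [0.003, 0.175, 0.985, 0.003]
force: [-0.4, 0.7, 0.6]
gripper_width: 0.65
gripper_force: 0.0
```

```bash
cat >> h.py <<'E'
def beech(ps=("top","scene")):
    for n in ps:
        p=snapshot(n)
        for b in blanks(p,cloud(p)):
            if b[1][1]<200: print(n,b[0],*b[2],"rib",b[3],"z",b[4])
E
python3 - <<'E'
from h import *
beech();lever({"scene":snapshot("scene")})
p=snapshot("scene");w=cloud(p);t=np.array(state()["tool_pos"])
d=np.hypot(w[...,0]-t[0],w[...,1]-t[1]);q=(d<.07)&(w[...,2]>.13);print("tip",np.nanpercentile(w[q][:,2],[0,.5,2]))
go((.431,-.2403,.15,158.9),(.431,-.2403,.004,158.9))
E
```

```text
top 0.97 [445.  -90.1] [111.4  35.8] -17.6 rib [444.1 -89.7] z [31. 65.]
top 0.8 [ 431.7 -241. ] [111.5  36.9] -20.9 rib [ 430.7 -240.5] z [31. 65.]
top 0.67 [427.7  79.3] [110.1  36.1] -8.3 rib [427.7  79.2] z [31. 65.]
top 0.65 [422.4 264. ] [109.9  37. ] 1.8 rib [421.4 263.5] z [31. 65.]
scene 0.98 [ 436.4 -241.2] [105.5  46. ] -19.9 rib [ 438.2 -239.3] z [31. 65.]
scene 0.83 [ 233.8 -305.9] [112.9  47.2] -14.9 rib [ 234.9 -303.8] z [31. 64.]
scene 0.78 [ 388.2 -361.3] [89.8 39.2] 89.5 rib [ 385.8 -373.7] z [33. 65.]
scene 0.69 [447.2 -88.8] [112.   42.5] -19.4 rib [448.8 -88.8] z [31. 64.]
scene 0.68 [429.8  81.1] [113.7  41.3] -9.8 rib [430.9  82.7] z [31. 65.]
scene 0.65 [425.6 266.8] [114.   38.7] 0.5 rib [426.5 267.6] z [32. 65.]
scene dial 788 [ 10.4 178.9] v -0.658 [10.4] [-43.2  47.5] [136.5 224.2]
scene head 283 [ 36.7 218.6] v 0.418 [53.2] [-47.5  57. ] [131.8 238.7]
scene tab 33 [ -4.1 260.9] v 0.92 [81.] [-11.7   9.3] [229.6 270.5]
scene handle 80 [-57.3 228.2] v 0.094 [74.9] [-65.4 -53.2] [218.7 232.6]
scene handletop 29 [-60.4 225.3] v 0.06 [75.5] [-66.6 -53.7] [217.6 231.6]
scene carrtop 221 [  24.  -154.6] v -2.241 [335.5] [-47.5  54.4] [-189.7 -136.5]
scene knob 136 [   5.5 -162.6] v -2.187 [342.6] [-27.   32.8] [-173.2 -158.6]
(array([   2.2, -167.3]), array([64.3, 17.9]), -0.9)
tip [0.20347753 0.21411996 0.25042211]
at [ 0.5357 -0.2275  0.165 ] th 160.2 j [ 0.96  0.62 -0.88  1.72  0.53  1.06  1.12] F [ 0.2  0.5 -0.5] w 0.649 t 17.7
(0.4310,-0.2403,0.1500,159) -> [0.0942, -0.0477, 0.0142] [0.5, 0.2, 1.3]
(0.4310,-0.2403,0.0040,159) -> [0.0949, -0.0489, 0.1602] [0.5, 0.2, 1.3]
```

>>> apply_moves(
  commands=[
    [0.3, [0.045, -0.024, 0.01], [0.5, 0.2, 1]],
    [0.3, [0.085, -0.045, 0.014], [0.5, 0.2, 1.3]],
    [0.3, [0.096, -0.048, 0.04], [0.5, 0.2, 1.3]],
    [0.3, [0.096, -0.048, 0.08], [0.5, 0.2, 1.3]],
    [0.3, [0.096, -0.048, 0.12], [0.5, 0.2, 1.3]],
    [0.3, [0.096, -0.048, 0.145], [0.5, 0.2, 1.3]],
    [0.3, [0.096, -0.048, 0.155], [0.5, 0.2, 1.3]],
    [0.3, [0.096, -0.048, 0.16], [0.5, 0.2, 1.3]],
    [0.3, [0.096, -0.048, 0.16], [0.5, 0.2, 1.3]],
  ],
)

```text
t: 18.6
tool_pos: [0.43, -0.24, 0.0047]
eef_rot: [0.001, 0.184, 0.983, -0.001]
force: [-0.7, -0.7, 0.9]
gripper_width: 0.652
gripper_force: 0.0
```

>>> apply_moves(
  commands=[
    [-1, [0, 0, 0], [0, 0, 0]],
    [-1, [0, 0, 0], [0, 0, 0]],
    [-1, [0, 0, 0], [0, 0, 0]],
    [-1, [0, 0, 0], [0, 0, 0]],
    [-1, [0, 0, 0], [0, 0, 0]],
  ],
  squeeze=60,
)

```text
t: 19.1
tool_pos: [0.4299, -0.2407, 0.0053]
eef_rot: [0.001, 0.185, 0.983, -0.001]
force: [-0.2, 0.3, 7.1]
gripper_width: 0.198
gripper_force: 58.8
```

```bash
python3 - <<'E'
from h import *
a=b2w(0,-78)
go((.431,-.2403,.1,158.9),(a[0],a[1],.1,178.6),(a[0],a[1],.026,178.6))
E
```

```text
at [ 0.4299 -0.2407  0.0053] th 158.7 j [ 0.98  0.71 -0.71  2.03  0.75  0.68  0.97] F [-0.2  0.3  7.1] w 0.198 t 19.1
(0.4310,-0.2403,0.1000,159) -> [-0.0011, 0.0006, -0.0947] [-0.1, 0.1, -0.2]
(0.6357,-0.0837,0.1000,179) -> [-0.1349, 0.2209, -0.0948] [-0.1, 0.1, -19.9]
(0.6357,-0.0837,0.0260,179) -> [-0.1347, 0.221, -0.0208] [-0.1, 0.1, -19.9]
```

>>> apply_moves(
  commands=[
    [-1, [0, 0, -0.03], [0, 0, 0]],
    [-1, [0, 0, -0.07], [0, 0, 0]],
    [-1, [0, 0, -0.11], [0, 0, 0]],
    [-1, [-0.02, 0.035, -0.14], [0, 0, -3]],
    [-1, [-0.04, 0.07, -0.14], [0, 0, -7]],
    [-1, [-0.065, 0.11, -0.14], [0, 0, -11]],
    [-1, [-0.09, 0.15, -0.14], [0, 0, -15]],
    [-1, [-0.115, 0.19, -0.14], [0, 0, -19]],
    [-1, [-0.1345, 0.221, -0.14], [0, 0, -20]],
    [-1, [-0.1345, 0.221, -0.14], [0, 0, -20]],
  ],
)

```text
t: 20.1
tool_pos: [0.6378, -0.0768, 0.1447]
eef_rot: [0.002, 0.008, 1.0, 0.002]
force: [0.0, 0.5, -2.1]
gripper_width: 0.197
gripper_force: 59.5
```

```bash
python3 - <<'E'
from h import *
s=state();print(s["gripper_width"],s["gripper_force"])
a=b2w(0,-78)
go((a[0],a[1],.026,178.6))
p=snapshot("scene");w=cloud(p)
for b in blanks(p,w):
    if b[1][1]<200: print(b[0],*b[2],b[3],b[4])
E
```

```text
0.19652993366052618 59.526023268699646
at [ 0.6378 -0.0768  0.1447] th 179.1 j [ 0.63  0.76 -0.91  1.57  0.64  1.13  1.14] F [ 0.   0.5 -2.1] w 0.197 t 20.1
(0.6357,-0.0837,0.0260,179) -> [0.0024, -0.0073, 0.1186] [0.2, 0.2, 0.5]
0.97 [424.2 266.7] [114.9  37.5] 2.3 [424.4 267.4] [32. 65.]
0.88 [ 386.5 -352. ] [77.6 38.5] 85.0 [ 384.2 -359. ] [31. 65.]
0.84 [430.7  80.9] [114.5  42. ] -7.9 [430.6  82.8] [32. 65.]
0.74 [613.1 193. ] [97.7 30. ] -29.8 [629.2 188. ] [95. 99.]
0.73 [ 234.5 -306.3] [113.9  49.4] -15.0 [ 233.9 -304.9] [31. 64.]
0.65 [448.8 -87.8] [109.2  42.2] -18.1 [449.2 -86.4] [31. 65.]
0.51 [ 637.2 -160.3] [109.5  85.8] 0.3 [ 674.3 -167.6] [51. 91.]
```

>>> apply_moves(
  commands=[
    [-1, [0.004, -0.0065, 0.03], [0, 0, 0.5]],
    [-1, [0.004, -0.0065, 0.07], [0, 0, 0.5]],
    [-1, [0.004, -0.0065, 0.099], [0, 0, 0.5]],
    [-1, [0.004, -0.0065, 0.099], [0, 0, 0.5]],
    [-1, [0.004, -0.0065, 0.099], [0, 0, 0.5]],
  ],
)

```text
t: 20.7
tool_pos: [0.6302, -0.0904, 0.0458]
eef_rot: [-0.0, 0.016, 1.0, -0.001]
force: [0.6, -0.2, -1.4]
gripper_width: 0.197
gripper_force: 59.4
```

```bash
python3 - <<'E'
from h import *
go((*b2w(-2,-78),.026,178.6))
for n in("scene","top"):
    p=snapshot(n)
    f=p["frame"][230:310,240:330] if n=="scene" else p["frame"][150:250,300:420]
    cv2.imwrite(f"pics/p1{n}.png",cv2.resize(f,None,fx=4 if n=="top" else 4,fy=4,interpolation=cv2.INTER_CUBIC)[:,:,::-1])
a,b=cv2.imread("pics/p1scene.png"),cv2.imread("pics/p1top.png")
h=max(a.shape[0],b.shape[0]);a=cv2.copyMakeBorder(a,0,h-a.shape[0],0,0,0);b=cv2.copyMakeBorder(b,0,h-b.shape[0],0,0,0)
cv2.imwrite("pics/p1.png",cv2.resize(np.hstack([a,b]),(800,380)))
E
```

```text
at [ 0.6302 -0.0904  0.0458] th 178.2 j [ 0.61  0.86 -0.83  1.64  0.74  0.98  1.07] F [ 0.6 -0.2 -1.4] w 0.197 t 20.7
(0.6337,-0.0836,0.0260,179) -> [-0.0033, 0.0069, 0.0198] [-0.1, -0.0, -0.4]
```

View pics/p1.png

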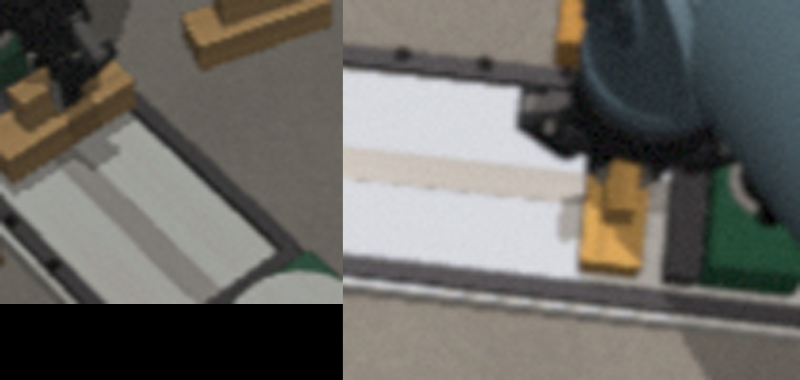

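>>> apply_moves(
  commands=[
    [-1, [-0.0033, 0.007, 0], [0, 0, -0.4]],
    [-1, [-0.0033, 0.007, 0], [0, 0, -0.4]],
    [-1, [-0.0033, 0.007, 0], [0, 0, -0.4]],
    [-1, [-0.0033, 0.007, 0], [0, 0, -0.4]],
  ],
)

```text
t: 21.2
tool_pos: [0.6343, -0.0825, 0.0454]
eef_rot: [0.0, 0.012, 1.0, -0.001]
force: [0.2, 0.0, -1.2]
gripper_width: 0.196
gripper_force: 59.5
```

```bash
cat >> h.py <<'E'
def bedxy(w):
    c,s=np.cos(YAW),np.sin(YAW);d=w[...,:2]-B0
    return (c*d[...,0]+s*d[...,1])*1000,(-s*d[...,0]+c*d[...,1])*1000
def rails(n):
    p=snapshot(n);w=cloud(p);bx,by=bedxy(w);Z=w[...,2];hs=cv2.cvtColor(p["frame"],cv2.COLOR_RGB2HSV)
    for k in(-1,1):
        q=(abs(Z-.032)<.004)&(k*bx>50)&(k*bx<80)&(by>-220)&(by<90)&(hs[...,2]<110)
        if q.sum()>40: print(n,"rail",k,q.sum(),"mid",np.median(bx[q]).round(1),"ends",[ (int(y),np.median(bx[q&(abs(by-y)<40)]).round(1)) for y in(-180,-60,60) if (q&(abs(by-y)<40)).sum()>10])
    wood=(hs[...,0]>13)&(hs[...,0]<24)&(hs[...,1]>100)&(hs[...,1]<200)&(abs(bx)<75)&(by>-125)&(by<100)&(Z>.045)&(Z<.12)
    if wood.sum()>30:
        print(n,"wood x",np.percentile(bx[wood],[1,99]).round(1),"y",np.percentile(by[wood],[1,99]).round(1),"z",np.percentile(Z[wood],[5,50,95]).round(3))
        ft=wood&(Z<np.percentile(Z[wood],98)-.025)
        print("  foot",rect(np.stack([bx[ft],by[ft]],1)/1000))
E
python3 - <<'E'
from h import *
go((*b2w(-2,-78),.026,178.6));rails("top");rails("scene")
E
```

```text
at [ 0.6343 -0.0825  0.0454] th 178.6 j [ 0.6   0.87 -0.83  1.63  0.74  0.98  1.06] F [ 0.2  0.  -1.2] w 0.196 t 21.2
(0.6337,-0.0836,0.0260,179) -> [0.0006, -0.0011, 0.0194] [-0.1, 0.0, 0.0]
top rail -1 633 mid -65.7 ends [(-180, np.float64(-64.5)), (-60, np.float64(-66.0)), (60, np.float64(-66.9))]
top rail 1 265 mid 64.8 ends [(-60, np.float64(65.9)), (60, np.float64(64.2))]
top wood x [-55.3  -6.4] y [-93.9 -59.9] z [0.062 0.071 0.105]
  foot (array([-32. , -76.5]), array([47.9, 35.1]), -1.5)
scene rail -1 199 mid -62.4 ends [(-60, np.float64(-63.2)), (60, np.float64(-62.4))]
scene rail 1 419 mid 67.1 ends [(-180, np.float64(66.3)), (-60, np.float64(67.7)), (60, np.float64(67.3))]
scene wood x [-50.5  57.5] y [-90.8 -55.6] z [0.048 0.069 0.103]
  foot (array([  1.9, -72.1]), array([113.9,  38.1]), -3.0)
```

>>> apply_moves(
  commands=[
    [-1, [0, 0, 0.006], [0, 0, -0.6]],
    [-1, [0, 0, 0.012], [0, 0, -0.6]],
    [-1, [0, 0, 0.018], [0, 0, -0.6]],
    [-1, [0, 0, 0.0195], [0, 0, -0.6]],
    [-1, [0, 0, 0.0195], [0, 0, -0.6]],
    [-1, [0, 0, 0.0195], [0, 0, -0.6]],
  ],
)

```text
t: 21.9
tool_pos: [0.6339, -0.0826, 0.0255]
eef_rot: [-0.0, 0.007, 1.0, -0.001]
force: [-1.4, -0.3, 0.6]
gripper_width: 0.198
gripper_force: 59.8
```

>>> apply_moves(
  commands=[
    [-0.2, [0, 0, 0], [0, 0, 0]],
    [-0.2, [0, 0, 0], [0, 0, 0]],
    [-0.2, [0, 0, -0.03], [0, 0, 0]],
    [-0.2, [0, 0, -0.07], [0, 0, 0]],
    [0.3, [0.01, 0, -0.11], [0, 0, 0]],
    [0.3, [0.05, -0.002, -0.12], [0, 0, 4]],
    [0.3, [0.1, -0.005, -0.12], [0, 0, 8]],
    [0.3, [0.15, -0.008, -0.12], [0, 0, 12]],
    [0.3, [0.19, -0.01, -0.12], [0, 0, 17]],
    [0.3, [0.19, -0.01, -0.12], [0, 0, 17]],
  ],
)

```text
t: 22.9
tool_pos: [0.4378, -0.0908, 0.1447]
eef_rot: [-0.002, 0.156, 0.988, -0.003]
force: [-0.5, -0.7, 1.2]
gripper_width: 0.652
gripper_force: 0.0
```

>>> apply_moves(
  commands=[
    [0.3, [0, 0, 0], [0, 0, 0]],
    [0.3, [0, 0, 0], [0, 0, 0]],
  ],
)

```text
t: 23.1
tool_pos: [0.4457, -0.0897, 0.1462]
eef_rot: [0.001, 0.154, 0.988, -0.0]
force: [0.2, -0.7, 0.1]
gripper_width: 0.65
gripper_force: 0.0
```

```bash
sed -i 's/^B0=.*/B0=np.array([.6373,-.0057]);YAW=np.deg2rad(-0.9)/' h.py; python3 - <<'E'
from h import *
beech()
go((.4455,-.0892,.004,162))
E
```

```text
top 0.86 [422.3 264.1] [110.2  36.9] 1.4 rib [421.7 263.3] z [31. 65.]
top 0.85 [647.1 -82.2] [88.1 35.9] -0.6 rib [634.4 -81.4] z [53. 85.]
top 0.79 [424.3 -83.3] [67.2 34.8] -18.3 rib [429.8 -84.8] z [31. 65.]
top 0.58 [427.6  79.5] [109.7  36.2] -8.2 rib [427.6  79.3] z [31. 65.]
scene 0.94 [424.3 265.9] [113.6  38.2] 1.2 rib [424.7 267.7] z [32. 65.]
scene 0.94 [ 384.7 -376. ] [120.7  40.3] 87.8 rib [ 385.6 -372.1] z [31. 65.]
scene 0.62 [636.9 -93.3] [114.2  65.5] -1.2 rib [639.9 -75.6] z [50. 84.]
scene 0.57 [430.2  82.2] [114.3  40.4] -10.6 rib [432.   83.1] z [32. 65.]
scene 0.57 [447.9 -87.2] [112.4  44.1] -19.0 rib [448.9 -88.8] z [31. 64.]
scene 0.43 [ 205.1 -285.5] [63.4 29.6] 17.3 rib [ 209.5 -289.2] z [28. 59.]
at [ 0.445  -0.0893  0.1456] th 162.3 j [ 0.9   0.45 -0.98  2.04  0.48  0.89  0.92] F [ 0.2  0.4 -0.4] w 0.647 t 23.3
(0.4455,-0.0892,0.0040,162) -> [-0.0003, 0.0002, 0.1417] [0.0, 0.1, 0.3]
```

>>> apply_moves(
  commands=[
    [0.3, [0, 0, 0.04], [0, 0, 0.3]],
    [0.3, [0, 0, 0.08], [0, 0, 0.3]],
    [0.3, [0, 0, 0.115], [0, 0, 0.3]],
    [0.3, [0, 0, 0.135], [0, 0, 0.3]],
    [0.3, [0, 0, 0.141], [0, 0, 0.3]],
    [-1, [0, 0, 0.141], [0, 0, 0.3]],
    [-1, [0, 0, 0.141], [0, 0, 0.3]],
    [-1, [0, 0, 0.141], [0, 0, 0.3]],
    [-1, [0, 0, 0.141], [0, 0, 0.3]],
    [-1, [0, 0, 0.141], [0, 0, 0.3]],
  ],
)

```text
t: 24.3
tool_pos: [0.4453, -0.0901, 0.0058]
eef_rot: [0.001, 0.157, 0.988, -0.001]
force: [-0.2, -0.1, 6.9]
gripper_width: 0.198
gripper_force: 59.5
```

```bash
python3 - <<'E'
from h import *
go((*b2w(-1.7,-29),.146,179.1),(*b2w(-1.7,-29),.026,179.1))
E
```

```text
at [ 0.4453 -0.0901  0.0058] th 161.9 j [ 0.69  0.67 -0.74  2.12  0.79  0.64  0.66] F [-0.2 -0.1  6.9] w 0.198 t 24.3
(0.6351,-0.0347,0.1460,179) -> [-0.1637, 0.1116, -0.1398] [-0.1, 0.2, -17.2]
(0.6351,-0.0347,0.0260,179) -> [-0.1633, 0.1117, -0.0198] [-0.1, 0.2, -17.2]
```

>>> apply_moves(
  commands=[
    [-1, [0, 0, -0.03], [0, 0, 0]],
    [-1, [0, 0, -0.07], [0, 0, 0]],
    [-1, [-0.01, 0.008, -0.11], [0, 0, -1]],
    [-1, [-0.045, 0.03, -0.14], [0, 0, -5]],
    [-1, [-0.085, 0.058, -0.14], [0, 0, -9]],
    [-1, [-0.125, 0.085, -0.14], [0, 0, -13]],
    [-1, [-0.1645, 0.1115, -0.14], [0, 0, -17]],
    [-1, [-0.1645, 0.1115, -0.14], [0, 0, -17.2]],
    [-1, [-0.1645, 0.1115, -0.14], [0, 0, -17.2]],
    [-1, [-0.1645, 0.1115, -0.1], [0, 0, -17.2]],
  ],
)

```text
t: 25.3
tool_pos: [0.6382, -0.0347, 0.1091]
eef_rot: [0.004, 0.008, 1.0, -0.001]
force: [1.9, -0.6, -1.3]
gripper_width: 0.199
gripper_force: 59.3
```

>>> apply_moves(
  commands=[
    [-1, [0, 0, 0.03], [0, 0, 0]],
    [-1, [0, 0, 0.06], [0, 0, 0]],
    [-1, [0, 0, 0.06], [0, 0, 0]],
    [-1, [0, 0, 0.06], [0, 0, 0]],
    [-1, [0, 0, 0.06], [0, 0, 0]],
  ],
)

```text
t: 25.8
tool_pos: [0.636, -0.0351, 0.0469]
eef_rot: [0.002, 0.008, 1.0, -0.001]
force: [0.3, 0.2, 0.0]
gripper_width: 0.2
gripper_force: 59.2
```

```bash
python3 - <<'E'
from h import *
go((*b2w(-1,-29),.026,179.1))
p=snapshot("scene")
for n in("scene","top"):
    p=snapshot(n)
    for b in blanks(p,cloud(p)):
        if b[1][1]<200 and b[2][0][0]>560: print(n,b[0],*b[2],"rib",b[3],b[4])
E
```

```text
at [ 0.636  -0.0351  0.0469] th 179.1 j [ 0.53  0.87 -0.84  1.64  0.75  0.98  0.99] F [0.3 0.2 0. ] w 0.2 t 25.8
(0.6358,-0.0347,0.0260,179) -> [0.0003, 0.0004, 0.0209] [-0.1, 0.2, -0.0]
scene 0.86 [638.2 -33.7] [112.7  41.2] 0.1 rib [658.8 -24.5] [68. 88.]
scene 0.55 [659.2 -88.9] [76.6 68.5] 87.2 rib [656.3 -76.7] [53. 85.]
top 0.75 [605.7 -33.6] [52.  35.6] -3.1 rib [600.4 -32.8] [69. 90.]
top 0.65 [615.  -80.8] [70.2 33.9] -0.5 rib [618.1 -81.8] [50. 85.]
```

>>> apply_moves(
  commands=[
    [-1, [-0.0005, 0, 0.007], [0, 0, 0]],
    [-1, [-0.0005, 0, 0.014], [0, 0, 0]],
    [-1, [-0.0005, 0, 0.0205], [0, 0, 0]],
    [-1, [-0.0005, 0, 0.0205], [0, 0, 0]],
    [-0.2, [-0.0005, 0, 0.0205], [0, 0, 0]],
    [-0.2, [-0.0005, 0, 0.0205], [0, 0, 0]],
    [-0.2, [-0.0005, 0, -0.01], [0, 0, 0]],
    [-0.2, [-0.0005, 0, -0.05], [0, 0, 0]],
    [-0.2, [0, 0, -0.09], [0, 0, 0]],
    [0.3, [0, 0, -0.1], [0, 0, 0]],
  ],
)

```text
t: 27.05
tool_pos: [0.6375, -0.0339, 0.1488]
eef_rot: [0.003, 0.008, 1.0, -0.0]
force: [-0.2, -0.3, 1.4]
gripper_width: 0.553
gripper_force: 0.0
```

```bash
python3 - <<'E'
from h import *
go((.4285,.0803,.146,171.5))
E
```

```text
at [ 0.6375 -0.0339  0.1488] th 179.1 j [ 0.58  0.75 -0.92  1.58  0.65  1.13  1.06] F [-0.2 -0.3  1.4] w 0.553 t 27.1
(0.4285,0.0803,0.1460,172) -> [0.2107, 0.111, 0.0014] [0.0, 0.4, 7.6]
```

>>> apply_moves(
  commands=[
    [0.3, [0.04, 0.02, 0], [0, 0, 2]],
    [0.3, [0.08, 0.042, 0], [0, 0, 4]],
    [0.3, [0.12, 0.063, 0], [0, 0, 6]],
    [0.3, [0.165, 0.087, 0], [0, 0, 7.6]],
    [0.3, [0.209, 0.111, 0], [0, 0, 7.6]],
    [0.3, [0.209, 0.111, 0], [0, 0.2, 7.6]],
    [0.3, [0.209, 0.111, 0], [0, 0.2, 7.6]],
    [0.3, [0.209, 0.111, 0], [0, 0.2, 7.6]],
  ],
)

```text
t: 27.85
tool_pos: [0.4288, 0.0789, 0.1443]
eef_rot: [-0.001, 0.075, 0.997, -0.0]
force: [-0.2, 0.2, 0.5]
gripper_width: 0.653
gripper_force: 0.0
```

```bash
python3 - <<'E'
from h import *
beech()
go((.4285,.0803,.004,171.5))
E
```

```text
top 0.82 [632.8 -34.6] [115.5  37.7] -2.3 rib [630.6 -34.3] z [50. 85.]
top 0.64 [634.8 -83.3] [118.   42.4] -0.4 rib [631.3 -81.4] z [50. 85.]
top 0.57 [422.4 264.1] [110.3  37.4] 1.5 rib [421.7 263.8] z [31. 65.]
top 0.55 [615.8 198.6] [94.2 28.4] -41.9 rib [627.6 185.9] z [95. 98.]
scene 0.97 [638.1 -85.8] [112.3  81.9] -7.0 rib [642.1 -75.4] z [53. 85.]
scene 0.83 [429.9  81. ] [113.7  40.8] -9.1 rib [430.3  82.3] z [31. 65.]
scene 0.77 [422.9 266.2] [115.1  37.6] 1.9 rib [423.7 267.4] z [32. 65.]
scene 0.68 [ 234.8 -303.1] [110.8  43.3] -15.2 rib [ 237.4 -304.4] z [31. 64.]
scene 0.67 [ 385.2 -374.7] [117.9  39.8] 86.7 rib [ 384.8 -370.7] z [31. 65.]
scene 0.6 [636.9 -41. ] [112.2  56.9] -0.9 rib [640.1 -28.1] z [50. 85.]
at [0.4285 0.079  0.1443] th 171.4 j [ 0.58  0.45 -1.05  2.08  0.5   0.89  0.67] F [-1.5  0.1  0.6] w 0.651 t 28.1
(0.4285,0.0803,0.0040,172) -> [-0.0003, 0.0013, 0.1403] [-0.0, -0.2, -0.1]
```

>>> apply_moves(
  commands=[
    [0.3, [0, 0.001, 0.04], [0, 0, 0]],
    [0.3, [0, 0.001, 0.08], [0, 0, 0]],
    [0.3, [0, 0.001, 0.115], [0, 0, 0]],
    [0.3, [0, 0.001, 0.134], [0, 0, 0]],
    [0.3, [0, 0.001, 0.14], [0, 0, 0]],
    [-1, [0, 0.001, 0.14], [0, 0, 0]],
    [-1, [0, 0.001, 0.14], [0, 0, 0]],
    [-1, [0, 0.001, 0.14], [0, 0, 0]],
    [-1, [0, 0.001, 0.14], [0, 0, 0]],
    [-1, [0, 0.001, 0.14], [0, 0, 0]],
  ],
)

```text
t: 29.05
tool_pos: [0.4285, 0.0802, 0.0054]
eef_rot: [-0.0, 0.074, 0.997, -0.001]
force: [0.3, -0.8, 7.4]
gripper_width: 0.2
gripper_force: 61.7
```

```bash
python3 - <<'E'
from h import *
go((*b2w(-1,19),.146,179.1))
E
```

```text
at [0.4285 0.0802 0.0054] th 171.5 j [ 0.35  0.67 -0.78  2.16  0.83  0.64  0.39] F [ 0.3 -0.8  7.4] w 0.2 t 29.1
(0.6366,0.0133,0.1460,179) -> [-0.2156, -0.0356, -0.1408] [-0.1, -0.1, -7.6]
```

>>> apply_moves(
  commands=[
    [-1, [0, 0, -0.03], [0, 0, 0]],
    [-1, [0, 0, -0.07], [0, 0, 0]],
    [-1, [-0.015, -0.003, -0.11], [0, 0, -1]],
    [-1, [-0.055, -0.01, -0.14], [0, 0, -3]],
    [-1, [-0.1, -0.017, -0.14], [0, 0, -5]],
    [-1, [-0.14, -0.024, -0.14], [0, 0, -7]],
    [-1, [-0.18, -0.03, -0.14], [0, 0, -7.6]],
    [-1, [-0.2155, -0.0355, -0.14], [0, 0, -7.6]],
    [-1, [-0.2155, -0.0355, -0.14], [0, 0, -7.6]],
    [-1, [-0.2155, -0.0355, -0.11], [0, 0, -7.6]],
  ],
)

```text
t: 30.05
tool_pos: [0.6389, 0.0141, 0.1169]
eef_rot: [0.002, 0.008, 1.0, 0.0]
force: [0.7, 0.6, -1.1]
gripper_width: 0.194
gripper_force: 60.5
```

>>> apply_moves(
  commands=[
    [-1, [0, 0, 0.04], [0, 0, 0]],
    [-1, [0, 0, 0.07], [0, 0, 0]],
    [-1, [0, 0, 0.07], [0, 0, 0]],
    [-1, [0, 0, 0.07], [0, 0, 0]],
    [-1, [0, 0, 0.07], [0, 0, 0]],
  ],
)

```text
t: 30.55
tool_pos: [0.6368, 0.0139, 0.0461]
eef_rot: [-0.0, 0.008, 1.0, -0.0]
force: [0.2, -0.3, -1.1]
gripper_width: 0.2
gripper_force: 60.4
```

```bash
python3 - <<'E'
from h import *
go((*b2w(-1,19),.026,179.1))
for n in("scene","top"):
    p=snapshot(n)
    for b in blanks(p,cloud(p)):
        if b[1][1]<200 and b[2][0][0]>560: print(n,b[0],*b[2],"rib",b[3],b[4])
E
```

```text
at [0.6368 0.0139 0.0461] th 179.1 j [ 0.46  0.87 -0.84  1.63  0.75  0.99  0.91] F [ 0.2 -0.3 -1.1] w 0.2 t 30.6
(0.6366,0.0133,0.0260,179) -> [0.0002, -0.0006, 0.0201] [-0.0, -0.0, 0.0]
scene 0.97 [638.8  17.2] [111.2  39.2] -3.5 rib [660.5  24.5] [68. 89.]
scene 0.66 [661.1 -73. ] [81.  70.9] -32.5 rib [647.5 -75.8] [53. 85.]
scene 0.64 [662.2 -34.4] [65.2 61.9] 86.7 rib [653.5 -28.5] [54. 85.]
top 0.95 [610.5  13.9] [60.9 38.6] 1.9 rib [600.   13.7] [70. 89.]
top 0.91 [613.1 -34.3] [67.5 36.1] -0.3 rib [618.  -34.1] [51. 85.]
top 0.5 [603.  -80.6] [46.9 33.8] -0.3 rib [603.9 -77. ] [49. 64.]
```

>>> apply_moves(
  commands=[
    [-1, [0, -0.0005, 0.007], [0, 0, 0]],
    [-1, [0, -0.0005, 0.014], [0, 0, 0]],
    [-1, [0, -0.0005, 0.02], [0, 0, 0]],
    [-1, [0, -0.0005, 0.02], [0, 0, 0]],
    [-0.2, [0, -0.0005, 0.02], [0, 0, 0]],
    [-0.2, [0, -0.0005, 0.02], [0, 0, 0]],
    [-0.2, [0, 0, -0.01], [0, 0, 0]],
    [-0.2, [0, 0, -0.05], [0, 0, 0]],
    [-0.2, [0, 0, -0.09], [0, 0, 0]],
    [0.3, [0, 0, -0.1], [0, 0, 0]],
  ],
)

```text
t: 31.75
tool_pos: [0.6383, 0.0146, 0.148]
eef_rot: [0.001, 0.008, 1.0, 0.0]
force: [0.2, 0.3, 0.4]
gripper_width: 0.554
gripper_force: 0.0
```

```bash
python3 - <<'E'
from h import *
go((.4225,.265,.146,181.5))
E
```

```text
at [0.6383 0.0146 0.148 ] th 179.1 j [ 0.5   0.76 -0.92  1.58  0.65  1.14  0.98] F [0.2 0.3 0.4] w 0.554 t 31.8
(0.4225,0.2650,0.1460,182) -> [0.2195, 0.2471, 0.0015] [0.0, 0.2, -2.4]
```

>>> apply_moves(
  commands=[
    [0.3, [0.032, 0.036, 0], [0, 0, -1]],
    [0.3, [0.064, 0.072, 0], [0, 0, -2]],
    [0.3, [0.096, 0.108, 0], [0, 0, -2.4]],
    [0.3, [0.128, 0.144, 0], [0, 0, -2.4]],
    [0.3, [0.16, 0.18, 0], [0, 0, -2.4]],
    [0.3, [0.19, 0.214, 0], [0, 0, -2.4]],
    [0.3, [0.218, 0.246, 0], [0, 0, -2.4]],
    [0.3, [0.218, 0.246, 0], [0, 0, -2.4]],
    [0.3, [0.218, 0.246, 0], [0, 0, -2.4]],
    [0.3, [0.218, 0.246, 0], [0, 0, -2.4]],
  ],
)

```text
t: 32.75
tool_pos: [0.4223, 0.2615, 0.1437]
eef_rot: [-0.002, -0.012, 1.0, -0.001]
force: [0.8, 0.4, 0.0]
gripper_width: 0.652
gripper_force: 0.0
```

```bash
python3 - <<'E'
from h import *
beech()
go((.4225,.2648,.004,181.5))
E
```

```text
top 0.89 [6.409e+02 5.000e-01] [110.9  35.5] 0.2 rib [6.368e+02 3.000e-01] z [51. 85.]
top 0.69 [638.8 -83.5] [118.1  38.9] -0.5 rib [632.  -81.6] z [50. 85.]
top 0.63 [639.  -37.2] [119.6  40.7] 1.7 rib [630.8 -35.8] z [50. 85.]
scene 0.97 [423.2 267.5] [112.6  38.2] -0.2 rib [425.8 267.7] z [32. 65.]
scene 0.9 [635.1 -82.2] [119.5  79.1] 0.4 rib [640.8 -75.5] z [54. 85.]
scene 0.86 [635.  -39.5] [123.5  70.5] -1.3 rib [640.3 -30.1] z [61. 86.]
scene 0.82 [638.4  -3.2] [124.3  51.8] -1.9 rib [646.8   6.6] z [50. 85.]
scene 0.79 [ 384.9 -374.7] [118.9  40.5] 85.9 rib [ 384.4 -373.2] z [31. 64.]
scene 0.77 [ 234.3 -302.3] [111.4  47.9] -20.5 rib [ 233.8 -303.6] z [32. 63.]
at [0.4223 0.2618 0.144 ] th -178.6 j [ 0.15  0.56 -1.03  1.94  0.58  0.98  0.44] F [ 0.1 -0.1  0.2] w 0.65 t 33.0
(0.4225,0.2648,0.0040,182) -> [-0.0008, 0.0032, 0.14] [-0.1, -0.2, -0.1]
```

>>> apply_moves(
  commands=[
    [0.3, [0, 0.003, 0.04], [0, 0, 0]],
    [0.3, [0, 0.003, 0.08], [0, 0, 0]],
    [0.3, [0, 0.003, 0.115], [0, 0, 0]],
    [0.3, [0, 0.003, 0.134], [0, 0, 0]],
    [0.3, [0, 0.003, 0.14], [0, 0, 0]],
    [-1, [0, 0.003, 0.14], [0, 0, 0]],
    [-1, [0, 0.003, 0.14], [0, 0, 0]],
    [-1, [0, 0.003, 0.14], [0, 0, 0]],
    [-1, [0, 0.003, 0.14], [0, 0, 0]],
    [-1, [0, 0.003, 0.14], [0, 0, 0]],
  ],
)

```text
t: 33.95
tool_pos: [0.422, 0.2659, 0.0053]
eef_rot: [-0.001, -0.013, 1.0, -0.0]
force: [-0.5, -1.1, 6.9]
gripper_width: 0.196
gripper_force: 63.2
```

```bash
python3 - <<'E'
from h import *
go((*b2w(-1,64),.146,179.1))
E
```

```text
at [0.422  0.2659 0.0053] th -178.5 j [-0.02  0.76 -0.82  2.01  0.83  0.75  0.24] F [-0.5 -1.1  6.9] w 0.196 t 34.0
(0.6373,0.0583,0.1460,179) -> [-0.2096, -0.2132, -0.1408] [-0.0, -0.1, 2.4]
```

>>> apply_moves(
  commands=[
    [-1, [0, 0, -0.04], [0, 0, 0]],
    [-1, [0, 0, -0.08], [0, 0, 0]],
    [-1, [0, -0.01, -0.12], [0, 0, 0]],
    [-1, [-0.01, -0.045, -0.16], [0, 0, 0]],
    [-1, [-0.03, -0.09, -0.16], [0, 0, 1]],
    [-1, [-0.06, -0.13, -0.16], [0, 0, 1]],
    [-1, [-0.095, -0.165, -0.16], [0, 0, 2]],
    [-1, [-0.135, -0.195, -0.16], [0, 0, 2.4]],
    [-1, [-0.175, -0.213, -0.16], [0, 0, 2.4]],
    [-1, [-0.209, -0.213, -0.16], [0, 0, 2.4]],
  ],
)

```text
t: 34.95
tool_pos: [0.6384, 0.0525, 0.163]
eef_rot: [-0.002, 0.011, 1.0, -0.002]
force: [0.4, 0.9, -1.8]
gripper_width: 0.192
gripper_force: 61.9
```

>>> apply_moves(
  commands=[
    [-1, [0, 0, 0], [0, 0, 0]],
    [-1, [0, 0, 0], [0, 0, 0]],
    [-1, [0, 0, 0.04], [0, 0, 0]],
    [-1, [0, 0, 0.08], [0, 0, 0]],
    [-1, [0, 0, 0.12], [0, 0, 0]],
    [-1, [0, 0, 0.12], [0, 0, 0]],
    [-1, [0, 0, 0.12], [0, 0, 0]],
    [-1, [0, 0, 0.12], [0, 0, 0]],
  ],
)

```text
t: 35.75
tool_pos: [0.6368, 0.0591, 0.0464]
eef_rot: [-0.0, 0.007, 1.0, -0.0]
force: [0.7, 0.5, -0.9]
gripper_width: 0.197
gripper_force: 61.8
```

```bash
python3 - <<'E'
from h import *
go((*b2w(-1,64),.026,179.1))
for n in("scene","top"):
    p=snapshot(n)
    for b in blanks(p,cloud(p)):
        if b[1][1]<200 and b[2][0][0]>560: print(n,b[0],*b[2],"rib",b[3],b[4])
E
```

```text
at [0.6368 0.0591 0.0464] th 179.2 j [ 0.39  0.87 -0.84  1.63  0.75  0.99  0.85] F [ 0.7  0.5 -0.9] w 0.197 t 35.8
(0.6373,0.0583,0.0260,179) -> [-0.0005, -0.0008, 0.0204] [-0.0, -0.0, 0.1]
scene 0.71 [664.3   6.6] [76.7 46. ] -15.3 rib [655.    6.6] [52. 86.]
scene 0.67 [639.1  48.4] [112.1  64.9] -1.7 rib [664.5  70.4] [68. 87.]
scene 0.66 [656.3 -34.9] [80.2 66.1] -3.4 rib [648.4 -29.5] [62. 85.]
scene 0.57 [633.7 -83.6] [124.4  83.5] 5.4 rib [640.8 -76. ] [54. 85.]
scene 0.41 [641.3 243.6] [64.2 24.7] -86.9 rib [641.9 242.5] [85. 90.]
top 0.93 [616.6   0.7] [63.7 35.7] 4.0 rib [615.9   1.1] [50. 84.]
top 0.71 [598.3 -36.8] [38.3 36.9] -2.1 rib [603.2 -31. ] [49. 57.]
top 0.62 [611.6  61.7] [61.1 40.9] -0.6 rib [601.1  57.3] [69. 90.]
```

>>> apply_moves(
  commands=[
    [-1, [0, -0.0005, 0.007], [0, 0, 0]],
    [-1, [0, -0.0005, 0.014], [0, 0, 0]],
    [-1, [0, -0.0005, 0.0205], [0, 0, 0]],
    [-1, [0, -0.0005, 0.0205], [0, 0, 0]],
    [-0.2, [0, -0.0005, 0.0205], [0, 0, 0]],
    [-0.2, [0, -0.0005, 0.0205], [0, 0, 0]],
    [-0.2, [0, 0, -0.01], [0, 0, 0]],
    [-0.2, [0, 0, -0.05], [0, 0, 0]],
    [-0.2, [0, 0, -0.1], [0, 0, 0]],
    [0.3, [0, -0.03, -0.12], [0, 0, 0]],
  ],
)

```text
t: 36.95
tool_pos: [0.6373, 0.0351, 0.1689]
eef_rot: [0.002, 0.004, 1.0, 0.002]
force: [0.7, 0.6, 0.5]
gripper_width: 0.551
gripper_force: 0.0
```

>>> apply_moves(
  commands=[
    [0.3, [0, -0.045, 0], [0, 0, 0]],
    [0.3, [0.001, -0.09, 0], [0, 0, 0]],
    [0.3, [0.002, -0.135, 0], [0, 0, 0]],
    [0.3, [0.003, -0.175, 0], [0, 0, 0]],
    [0.3, [0.003, -0.2, 0], [0, 0, 0]],
    [0.3, [0.003, -0.2, 0], [0, 0, 0]],
    [0.3, [0.003, -0.2, 0], [0, 0, 0]],
  ],
)

```text
t: 37.65
tool_pos: [0.6294, -0.1715, 0.1635]
eef_rot: [-0.002, 0.008, 1.0, -0.0]
force: [0.2, 0.9, 0.8]
gripper_width: 0.65
gripper_force: 0.0
```

```bash
python3 - <<'E'
from h import *
for n in("scene","top"):
    p=snapshot(n);cv2.imwrite(f"pics/{n}8.png",p["frame"][:,:,::-1])
    for b in blanks(p,cloud(p)):
        if b[1][1]<200: print(n,b[0],*b[2],"rib",b[3],b[4])
    lever({n:p})
go((*b2w(0,-167),.146,179.1),(*b2w(0,-167),.067,179.1))
a=cv2.imread("pics/scene8.png")[190:350,190:380];b=cv2.imread("pics/top8.png")[140:250,210:450]
cv2.imwrite("pics/v8.png",np.hstack([cv2.resize(a,(380,320)),cv2.resize(b,(420,320))]))
E
```

```text
scene 0.84 [ 234.7 -303.4] [110.7  43.1] -14.0 rib [ 232.2 -303.2] [32. 64.]
scene 0.83 [635.5 -43. ] [131.   60.7] 7.4 rib [639.6 -29.9] [64. 85.]
scene 0.81 [ 384.  -373.7] [116.6  40.9] 83.4 rib [ 385.7 -371.8] [31. 65.]
scene 0.76 [636.1   8.8] [125.8  71.4] 11.2 rib [645.9   6.6] [51. 85.]
scene 0.65 [635.8 -90.8] [130.2  83. ] 21.4 rib [642.9 -75.6] [53. 85.]
scene 0.6 [638.2  48.8] [109.9  59.3] -1.3 rib [640.9  63.9] [50. 85.]
scene dial 797 [ 13.  179.9] v -0.643 [13.] [-40.8  49.2] [135.9 224. ]
scene head 272 [ 42.6 215.6] v 0.417 [55.5] [-45.5  58.8] [132.2 237.8]
scene tab 34 [ -3.6 261.6] v 0.92 [81.7] [-8.1  9.5] [230.2 271.8]
scene handle 85 [-55.5 227.8] v 0.113 [73.2] [-63.7 -50.4] [218.9 233.6]
scene handletop 28 [-59.3 226.2] v 0.079 [75.2] [-64.3 -52.4] [218.9 233.3]
scene carrtop 221 [  26.3 -155. ] v -2.247 [336.] [-47.9  52.9] [-187.8 -136.8]
scene knob 153 [   4.8 -162.7] v -2.185 [342.7] [-27.8  32.9] [-173.2 -157.3]
(array([   0.9, -164.1]), array([64.4, 18.2]), -3.5)
top 0.89 [637.  -83.8] [123.4  41.1] -1.6 rib [631.4 -81.3] [50. 85.]
top 0.84 [634.4 -35.
[... 333 characters left out ...]
7.2 233. ]
top tab 215 [ -0.  247.3] v 0.97 [67.3] [-10.3  10.3] [222.8 272.6]
top handle 73 [-62.1 220.5] v -0.035 [74.1] [-67.2 -53.8] [215.9 228.1]
top handletop 38 [-60.  222.7] v 0.017 [73.6] [-66.5 -52.9] [216.6 228.9]
top carrtop 499 [ -26.8 -166.1] v -2.094 [347.1] [-53.8  46.9] [-194.1 -138.6]
top knob 188 [  -8. -166.] v -2.148 [346.1] [-32.8  27.4] [-174.  -160.2]
(array([  -1.5, -167.4]), array([63.4, 14.8]), -0.5)
at [ 0.6298 -0.1695  0.1641] th 179.3 j [ 0.77  0.76 -0.93  1.52  0.64  1.19  1.29] F [-0.5 -0.8  0.2] w 0.649 t 37.9
(0.6347,-0.1727,0.1460,179) -> [-0.0049, -0.0031, 0.0181] [-0.0, -0.2, 0.2]
(0.6347,-0.1727,0.0670,179) -> [-0.0052, -0.0031, 0.0971] [-0.0, -0.2, 0.2]
```

View pics/v8.png

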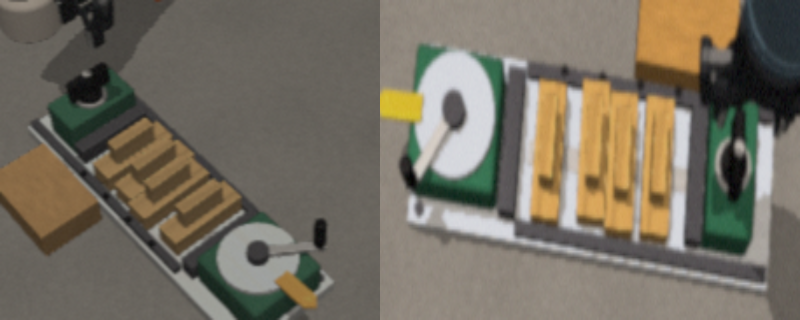

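>>> apply_moves(
  commands=[
    [0.3, [-0.005, -0.003, 0.018], [0, 0, 0]],
    [0.3, [-0.005, -0.003, 0.05], [0, 0, 0]],
    [0.3, [-0.005, -0.003, 0.08], [0, 0, 0]],
    [0.3, [-0.005, -0.003, 0.097], [0, 0, 0]],
    [0.3, [-0.005, -0.003, 0.097], [0, 0, 0]],
    [-1, [-0.005, -0.003, 0.097], [0, 0, 0]],
    [-1, [-0.005, -0.003, 0.097], [0, 0, 0]],
    [-1, [-0.005, -0.003, 0.097], [0, 0, 0]],
    [-1, [-0.005, -0.003, 0.097], [0, 0, 0]],
    [-1, [-0.005, -0.003, 0.097], [0, 0, 0]],
  ],
)

```text
t: 38.85
tool_pos: [0.6355, -0.1745, 0.0688]
eef_rot: [-0.0, 0.008, 1.0, -0.001]
force: [-0.5, 1.0, 5.8]
gripper_width: 0.153
gripper_force: 59.3
```

```bash
python3 - <<'E'
from h import *
go((*b2w(0,-167+60),.067,179.1))
E
```

```text
at [ 0.6355 -0.1745  0.0688] th 179.1 j [ 0.74  0.87 -0.85  1.56  0.73  1.05  1.24] F [-0.5  1.   5.8] w 0.153 t 38.9
(0.6356,-0.1127,0.0670,179) -> [0.0008, 0.0618, 0.0017] [-0.1, -0.0, -0.0]
```

>>> apply_moves(
  commands=[
    [-1, [0, 0.006, 0], [0, 0, 0]],
    [-1, [0, 0.013, 0], [0, 0, 0]],
    [-1, [0, 0.02, 0], [0, 0, 0]],
    [-1, [0, 0.027, 0], [0, 0, 0]],
    [-1, [0, 0.034, 0], [0, 0, 0]],
    [-1, [0, 0.041, 0], [0, 0, 0]],
    [-1, [0, 0.047, 0], [0, 0, 0]],
    [-1, [0, 0.053, 0], [0, 0, 0]],
    [-1, [0, 0.058, 0], [0, 0, 0]],
    [-1, [0, 0.063, 0], [0, 0, 0]],
  ],
)

```text
t: 39.85
tool_pos: [0.6369, -0.1154, 0.0688]
eef_rot: [0.0, 0.009, 1.0, -0.003]
force: [-0.4, -6.3, 8.1]
gripper_width: 0.15
gripper_force: 59.6
```

>>> apply_moves(
  commands=[
    [-1, [0, 0.003, 0], [0, 0, 0]],
    [-1, [0, 0.005, 0], [0, 0, 0]],
    [-1, [0, 0.007, 0], [0, 0, 0]],
    [-1, [0, 0.007, 0], [0, 0, 0]],
  ],
)

```text
t: 40.25
tool_pos: [0.6371, -0.1081, 0.0688]
eef_rot: [0.0, 0.009, 1.0, -0.003]
force: [1.9, -5.3, 7.3]
gripper_width: 0.146
gripper_force: 59.5
```

```bash
python3 - <<'E'
from h import *
go()
for n in("scene","top"):
    p=snapshot(n);lever({n:p})
    for b in blanks(p,cloud(p)):
        if b[1][1]<200 and b[2][0][0]>500: print(n,b[0],*b[2],"rib",b[3],b[4])
E
```

```text
at [ 0.6371 -0.1081  0.0688] th 179.0 j [ 0.65  0.85 -0.86  1.6   0.73  1.03  1.12] F [ 1.9 -5.3  7.3] w 0.146 t 40.2
scene dial 797 [ 13.3 179.1] v -0.666 [13.3] [-40.2  49.8] [136.3 224.4]
scene head 268 [ 42.4 218.4] v 0.469 [57.2] [-45.8  57.9] [131.5 238. ]
scene tab 38 [ -4.8 259.9] v 0.909 [80.] [-10.1  10.1] [227. 272.]
scene handle 84 [-54.4 228. ] v 0.115 [72.5] [-63.5 -50.7] [218.4 233.4]
scene handletop 30 [-58.5 226. ] v 0.077 [74.4] [-64.2 -51.7] [217.3 232.6]
scene carrtop 251 [ 28.6 -89.3] v -2.269 [270.8] [-48.5  55. ] [-122.9  -70.7]
scene knob 119 [ 13.5 -95.7] v -2.22 [276.] [-3.3 32.9] [-111.1  -80.3]
(array([ 13.1, -94.2]), array([40.1, 32.3]), -54.3)
scene 0.84 [640.4  -2.6] [109.7  56.4] -5.3 rib [641.9   2.9] [64. 86.]
scene 0.82 [646.6  37.8] [108.6  47.6] -4.3 rib [650.1  38.8] [62. 86.]
scene 0.79 [640.3 -44.9] [114.1  40.4] 4.7 rib [643.1 -33.9] [63. 86.]
scene 0.77 [639.4  71. ] [109.3  37.3] -2.0 rib [642.1  75. ] [51. 85.]
top dial 1181 [  2.8 174.6] v -0.912 [6.1] [-44.4  47. ] [135.9 222. ]
top head 332 [-25.4 148.3] v -1.239 [40.6] [-51.4  52. ] [127.2 233.6]
top tab 212 [-1.000e-01  2.473e+02] v 0.969 [67.3] [-10.4  10.5] [223.3 272.6]
top handle 74 [-62.4 220.3] v -0.035 [74.3] [-67.2 -54.4] [216.  227.2]
top handletop 39 [-60.6 222.3] v 0.009 [73.9] [-66.8 -53.7] [216.2 227.5]
top carrtop 351 [-33.9 -97.4] v -2.049 [279.4] [-53.4   7.8] [-128.1  -73.1]
top knob 140 [ -12.9 -100.8] v -2.125 [281.1] [-32.3  -3.7] [-118.2  -82.9]
(array([-12.4, -97. ]), array([35.7, 34.3]), 61.5)
top 0.96 [646.4  32.3] [120.1  37.1] -2.4 rib [639.4  32.1] [50. 85.]
top 0.88 [636.1  -3.5] [110.9  35.6] -1.4 rib [632.5  -3.4] [50. 85.]
top 0.7 [635.7  70.4] [111.2  40.1] -2.4 rib [632.  68.] [50. 85.]
top 0.58 [636.3 -39.3] [110.7  35.8] -1.4 rib [632.7 -39. ] [51. 85.]
```

>>> apply_moves(
  commands=[
    [-1, [0, 0.002, 0], [0, 0, 0]],
    [-1, [0, 0.004, 0], [0, 0, 0]],
    [-1, [0, 0.006, 0], [0, 0, 0]],
    [-1, [0, 0.006, 0], [0, 0, 0]],
  ],
)

```text
t: 40.85
tool_pos: [0.6373, -0.102, 0.0688]
eef_rot: [0.0, 0.009, 1.0, -0.003]
force: [0.9, -4.2, 6.5]
gripper_width: 0.148
gripper_force: 59.5
```

>>> apply_moves(
  commands=[
    [-1, [0, 0.002, 0], [0, 0, 0]],
    [-1, [0, 0.003, 0], [0, 0, 0]],
    [-1, [0, 0.003, 0], [0, 0, 0]],
  ],
)

```text
t: 41.15
tool_pos: [0.6373, -0.0993, 0.0688]
eef_rot: [0.0, 0.009, 1.0, -0.003]
force: [0.7, -5.9, 7.3]
gripper_width: 0.15
gripper_force: 59.5
```

>>> apply_moves(
  commands=[
    [-1, [0, 0.002, 0], [0, 0, 0]],
    [-1, [0, 0.003, 0], [0, 0, 0]],
    [-1, [0, 0.003, 0], [0, 0, 0]],
  ],
)

```text
t: 41.45
tool_pos: [0.6373, -0.0993, 0.0688]
eef_rot: [-0.0, 0.01, 1.0, -0.005]
force: [0.5, -11.9, 8.5]
gripper_width: 0.148
gripper_force: 59.8
```

>>> apply_moves(
  commands=[
    [-1, [0, 0.002, 0], [0, 0, 0]],
    [-1, [0, 0.003, 0], [0, 0, 0]],
    [-1, [0, 0.003, 0], [0, 0, 0]],
  ],
)

```text
t: 41.75
tool_pos: [0.6373, -0.0994, 0.0688]
eef_rot: [-0.0, 0.011, 1.0, -0.007]
force: [-0.2, -16.5, 10.1]
gripper_width: 0.152
gripper_force: 60.0
```

>>> apply_moves(
  commands=[
    [-1, [0, 0.001, 0], [0, 0, 5]],
    [-1, [0, 0.001, 0], [0, 0, 12]],
    [-1, [0, 0.001, 0], [0, 0, 20]],
    [-1, [0, 0.001, 0], [0, 0, 28]],
    [-1, [0, 0.001, 0], [0, 0, 36]],
    [-1, [0, 0.001, 0], [0, 0, 44]],
    [-1, [0, 0.001, 0], [0, 0, 52]],
    [-1, [0, 0.001, 0], [0, 0, 60]],
    [-1, [0, 0.001, 0], [0, 0, 66]],
    [-1, [0, 0.001, 0], [0, 0, 66]],
  ],
)

```text
t: 42.75
tool_pos: [0.6363, -0.1008, 0.0688]
eef_rot: [0.004, 0.555, 0.832, -0.007]
force: [-2.4, -19.5, 10.9]
gripper_width: 0.148
gripper_force: 60.1
```

```bash
python3 - <<'E'
from h import *
go();s=state();print(s["torque"],s["gripper_width"],s["gripper_force"])
E
```

```text
at [ 0.6363 -0.1008  0.0688] th 112.5 j [ 0.49  0.76 -0.61  1.62  0.53  0.94  0.08] F [ -2.4 -19.5  10.9] w 0.148 t 42.8
[-4.07942295  0.48298454 -0.15481943] 0.1484115521968953 60.12820065021515
```

>>> apply_moves(
  commands=[
    [-1, [0, 0, 0], [0, 0, 8]],
    [-1, [0, 0, 0], [0, 0, 15]],
    [-1, [0, 0, 0], [0, 0, 20]],
    [-1, [0, 0, 0], [0, 0, 23]],
    [-1, [0, 0, 0], [0, 0, 23]],
    [-1, [0, 0, 0], [0, 0, 23]],
  ],
)

```text
t: 43.35
tool_pos: [0.6357, -0.101, 0.0688]
eef_rot: [0.005, 0.708, 0.707, -0.007]
force: [-4.9, -21.7, 12.5]
gripper_width: 0.148
gripper_force: 65.3
```

```bash
python3 - <<'E'
from h import *
go();s=state();print(s["torque"],s["gripper_width"],s["gripper_force"])
E
```

```text
at [ 0.6357 -0.101   0.0688] th 89.9 j [ 0.43  0.74 -0.52  1.62  0.46  0.91 -0.27] F [ -4.9 -21.7  12.5] w 0.148 t 43.4
[-4.32531789  0.95975897  1.40737292] 0.14799960743214383 65.250803232193
```

>>> apply_moves(
  commands=[
    [0.2, [0, 0, 0], [0, 0, 0]],
    [0.2, [0, 0, 0], [0, 0, 0]],
    [0.3, [0, 0, 0], [0, 0, 0]],
    [0.3, [0, 0, -0.03], [0, 0, 0]],
    [0.3, [0, 0, -0.07], [0, 0, 0]],
    [0.3, [-0.03, -0.02, -0.1], [0, 0, 0]],
    [0.3, [-0.07, -0.05, -0.1], [0, 0, 0]],
    [0.3, [-0.1, -0.08, -0.1], [0, 0, 0]],
    [0.3, [-0.1, -0.08, -0.1], [0, 0, 0]],
    [0.3, [-0.1, -0.08, -0.1], [0, 0, 0]],
  ],
)

```text
t: 44.35
tool_pos: [0.5558, -0.1889, 0.1673]
eef_rot: [-0.001, 0.707, 0.707, -0.001]
force: [-0.6, 0.7, 0.3]
gripper_width: 0.649
gripper_force: 0.0
```

```bash
python3 - <<'E'
from h import *
for n in("scene","top"):
    p=snapshot(n);cv2.imwrite(f"pics/{n}9.png",p["frame"][:,:,::-1]);lever({n:p})
    for b in blanks(p,cloud(p)):
        if b[1][1]<200 and b[2][0][0]>500: print(n,b[0],*b[2],"rib",b[3],b[4])
go((*b2w(-61.9,222.3),.15,90),(*b2w(-61.9,222.3),.09,90))
a=cv2.imread("pics/scene9.png")[220:350,220:380];b=cv2.imread("pics/top9.png")[140:250,210:450]
cv2.imwrite("pics/v9.png",np.hstack([cv2.resize(a,(380,320)),cv2.resize(b,(420,320))]))
E
```

```text
scene dial 801 [ 12.8 178.6] v -0.656 [12.9] [-40.9  48.9] [135.8 224. ]
scene head 259 [ 40.5 219.9] v 0.473 [56.8] [-45.2  58.4] [132.1 237.9]
scene tab 33 [ -3.1 261. ] v 0.934 [81.] [-7.9 10.2] [227.5 273.8]
scene handle 84 [-54.8 228.5] v 0.121 [73.2] [-63.2 -50.8] [219.  233.4]
scene handletop 28 [-57.8 225.9] v 0.073 [73.8] [-64.  -51.4] [218.1 232.7]
scene carrtop 287 [ 23.4 -84. ] v -2.26 [265.1] [-48.   54.1] [-116.1  -61.5]
scene knob 124 [  4.9 -84.8] v -2.189 [264.9] [-5.5 10.1] [-119.8  -60.9]
(array([  2.7, -91.5]), array([62.3, 15.5]), -83.6)
scene 0.8 [644.6  41.7] [114.   62.2] 6.3 rib [647.2  47. ] [61. 85.]
scene 0.69 [634.7  73.8] [120.  47.] -2.5 rib [641.5  83.1] [53. 85.]
scene 0.64 [641.5 -36.9] [113.3  62.5] 11.1 rib [644.2 -24.6] [60. 85.]
top dial 1180 [  4.3 174.3] v -0.937 [7.1] [-43.7  47.1] [135.8 222.1]
top head 338 [-25.4 151.1] v -1.176 [38.4] [-51.4  51.9] [127.2 233.3]
top tab 212 [1.000e-01 2.482e+02] v 0.972 [68.2] [-10.1  10.1] [222.9 272.7]
top handle 73 [-62.3 220.5] v -0.038 [74.3] [-67.2 -53.4] [215.9 227.4]
top handletop 37 [-59.9 222.3] v 0.012 [73.3] [-67.2 -52.8] [216.8 228.1]
top carrtop 616 [-20.1 -91.3] v -2.098 [272.1] [-52.8  50. ] [-120.   -65.2]
top knob 189 [ -4.  -87.9] v -2.157 [267.9] [-8.5  5.5] [-121.9  -62.2]
(array([ -1.3, -92. ]), array([60.9, 13.6]), -87.4)
top 0.78 [635.9   5.3] [110.3  35.9] -1.4 rib [632.2   5.2] [50. 85.]
top 0.61 [640.  -30.8] [117.7  36.6] -1.6 rib [633.1 -30.3] [51. 85.]
top 0.58 [639.1  77.2] [119.1  36.6] -1.5 rib [632.   76.6] [50. 84.]
top 0.42 [624.2 -97.7] [51.2 11.4] -89.1 rib [626.7 -98.6] [ 92. 100.]
at [ 0.5571 -0.1867  0.1673] th 90.3 j [ 0.68  0.53 -0.59  1.71  0.34  1.01 -0.03] F [ 0.3  0.3 -0.3] w 0.65 t 44.5
(0.5789,0.2175,0.1500,90) -> [0.4042, 0.0239, 0.0173] [-0.2, -0.0, 0.3]
(0.5789,0.2175,0.0900,90) -> [0.4042, 0.024, 0.0773] [-0.2, -0.0, 0.3]
```

View pics/v9.png

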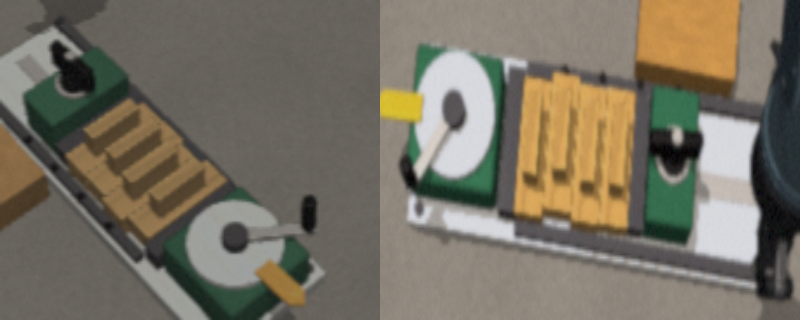

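```bash
cat >> h.py <<'E'
def tabfit(n):
    p=snapshot(n);w=cloud(p);bx,by=bedxy(w);Z=w[...,2];hs=cv2.cvtColor(p["frame"],cv2.COLOR_RGB2HSV)
    r=np.hypot(bx,by-180)
    def R_(k,q):
        c,wh,a=cv2.minAreaRect(np.stack([bx[q],by[q]],1).astype(np.float32));print(n,k,q.sum(),np.round(c,1),np.round(wh,1),round(a,1),"med",np.median(bx[q]).round(1),np.median(by[q]).round(1),"z",np.median(Z[q]).round(3));return c
    h=R_("hub",(r<22)&(hs[...,2]<90)&(Z>.08)&(Z<.12))
    q=(r<100)&(r>40)&(hs[...,0]>18)&(hs[...,0]<35)&(hs[...,1]>150)&(Z>.082)&(Z<.091)&(by>215)
    t=R_("tab",q);print("  v hub->tab",np.arctan2(t[1]-h[1],-(t[0]-h[0]))-.6)
    q=(r<100)&(r>60)&(Z>.125)&(Z<.16)&(hs[...,2]<80)
    if q.sum()>10:
        t=R_("handle",q);print("  v hub->handle",np.arctan2(t[1]-h[1],-(t[0]-h[0]))-.6)
E
python3 - <<'E'
from h import *
tabfit("top");tabfit("scene");tabfit("top");tabfit("scene")
E
```

```text
top hub 63 [  0.2 178.6] [23.1 18.2] 33.9 med -2.9 176.8 z 0.096
top tab 195 [-1.00e-01  2.49e+02] [22.5 54.7] 0.7 med 0.2 248.5 z 0.085
  v hub->tab 0.9658435992948532
top handle 50 [-59.6 222.2] [13.1 13.5] 29.0 med -61.2 221.8 z 0.138
  v hub->handle 0.030170277296055703
scene hub 108 [  3.3 183.7] [27.7 24.1] 48.3 med 5.5 184.6 z 0.095
scene tab 33 [  0.7 253.4] [19.8 45.1] 2.7 med -2.1 261.5 z 0.085
  v hub->tab 0.9341163389554413
scene handle 48 [-58.9 225.9] [16.4 13.2] 16.9 med -56.7 227.3 z 0.138
  v hub->handle -0.00370925801436206
top hub 69 [  0.2 178.1] [22.7 20.3] 25.7 med -0.8 177.4 z 0.095
top tab 201 [-2.00e-01  2.49e+02] [22.3 54.6] 0.4 med 0.1 247.7 z 0.085
  v hub->tab 0.9659553616575381
top handle 47 [-60.5 222.4] [12.1 12.7] 49.7 med -61.0 221.7 z 0.139
  v hub->handle 0.030575053815845687
scene hub 108 [  3.7 182.7] [27.2 25.9] 9.7 med 6.1 185.1 z 0.096
scene tab 37 [  1.1 253.6] [18.5 46.1] 0.1 med -2.6 262.1 z 0.086
  v hub->tab 0.9339204600751482
scene handle 49 [-57.8 224.1] [18.3 13.3] 64.7 med -56.8 226.7 z 0.136
  v hub->handle -0.007689525691194521
```

>>> apply_moves(
  commands=[
    [0.3, [0.045, 0, -0.02], [0, 0, 0]],
    [0.3, [0.09, 0, -0.03], [0, 0, 0]],
    [0.3, [0.14, 0, -0.03], [0, 0, 0]],
    [0.3, [0.19, 0.005, -0.03], [0, 0, 0]],
    [0.3, [0.24, 0.01, -0.03], [0, 0, 0]],
    [0.3, [0.29, 0.015, -0.03], [0, 0, 0]],
    [0.3, [0.34, 0.02, -0.03], [0, 0, 0]],
    [0.3, [0.385, 0.024, -0.03], [0, 0, 0]],
    [0.3, [0.404, 0.024, -0.03], [0, 0, 0]],
    [0.3, [0.404, 0.024, -0.03], [0, 0, 0]],
  ],
)

```text
t: 45.75
tool_pos: [0.578, 0.2207, 0.1969]
eef_rot: [-0.002, 0.704, 0.71, -0.001]
force: [0.3, -1.2, 0.4]
gripper_width: 0.649
gripper_force: 0.0
```

>>> apply_moves(
  commands=[
    [0.3, [0, 0, 0], [0, 0, 0]],
    [0.3, [0, 0, 0], [0, 0, 0]],
  ],
)

```text
t: 45.95
tool_pos: [0.5797, 0.2134, 0.1965]
eef_rot: [-0.0, 0.707, 0.707, -0.002]
force: [0.6, -0.3, -0.2]
gripper_width: 0.651
gripper_force: 0.0
```

```bash
python3 - <<'E'
from h import *
go((*b2w(-61.9,222.3),.09,90))
E
```

```text
at [0.5797 0.2134 0.1965] th 90.0 j [ 0.03  0.57 -0.66  1.59  0.38  1.11 -0.72] F [ 0.6 -0.3 -0.2] w 0.651 t 46.0
(0.5789,0.2175,0.0900,90) -> [0.0044, -0.0005, 0.1065] [-0.2, 0.1, 0.0]
```

>>> apply_moves(
  commands=[
    [0.3, [0.0045, -0.0005, 0.04], [0, 0, 0]],
    [0.3, [0.0045, -0.0005, 0.08], [0, 0, 0]],
    [0.3, [0.0045, -0.0005, 0.11], [0, 0, 0]],
    [0.3, [0.0045, -0.0005, 0.12], [0, 0, 0]],
    [0.3, [0.0045, -0.0005, 0.12], [0, 0, 0]],
    [-1, [0.0045, -0.0005, 0.12], [0, 0, 0]],
    [-1, [0.0045, -0.0005, 0.12], [0, 0, 0]],
    [-1, [0.0045, -0.0005, 0.12], [0, 0, 0]],
    [-1, [0.0045, -0.0005, 0.12], [0, 0, 0]],
    [-1, [0.0045, -0.0005, 0.12], [0, 0, 0]],
  ],
  squeeze=30,
)

```text
t: 46.95
tool_pos: [0.5817, 0.2201, 0.0789]
eef_rot: [0.001, 0.707, 0.708, 0.001]
force: [5.3, -0.1, -0.0]
gripper_width: 0.178
gripper_force: 30.1
```

```bash
python3 - <<'E'
from h import *
s=state();h0=b2w(-75*np.cos(.6),180+75*np.sin(.6));off=np.array(s["tool_pos"][:2])-h0;print("off",off)
T=[]
for u in(.12,.24,.36,.48,.6,.72,.84,.92,.955):
    a=b2w(-75*np.cos(u+.6),180+75*np.sin(u+.6))+off;T.append((*a,s["tool_pos"][2],90))
go(*T)
E
```

```text
off [0.00281727 0.00254693]
at [0.5817 0.2201 0.0789] th 90.1 j [-0.02  0.71 -0.59  1.68  0.48  0.9  -0.81] F [ 5.3 -0.1 -0. ] w 0.178 t 47.0
(0.5873,0.2272,0.0789,90) -> [0.007, 0.0056, 0.0] [0.2, -0.1, 0.1]
(0.5938,0.2335,0.0789,90) -> [0.0133, 0.0121, 0.0] [0.2, -0.1, 0.1]
(0.6009,0.2389,0.0789,90) -> [0.0188, 0.0192, 0.0001] [0.2, -0.1, 0.1]
(0.6086,0.2435,0.0789,90) -> [0.0233, 0.027, 0.0001] [0.2, -0.1, 0.1]
(0.6169,0.2471,0.0789,90) -> [0.027, 0.0352, 0.0001] [0.2, -0.1, 0.1]
(0.6255,0.2498,0.0789,90) -> [0.0296, 0.0438, 0.0002] [0.2, -0.1, 0.1]
(0.6343,0.2513,0.0789,90) -> [0.0311, 0.0527, 0.0002] [0.2, -0.1, 0.1]
(0.6403,0.2518,0.0789,90) -> [0.0316, 0.0586, 0.0002] [0.2, -0.1, 0.1]
(0.6429,0.2518,0.0789,90) -> [0.0316, 0.0613, 0.0002] [0.2, -0.1, 0.1]
```

>>> apply_moves(
  commands=[
    [-1, [0.007, 0.0055, 0], [0, 0, 0]],
    [-1, [0.0135, 0.012, 0], [0, 0, 0]],
    [-1, [0.019, 0.019, 0], [0, 0, 0]],
    [-1, [0.0235, 0.027, 0], [0, 0, 0]],
    [-1, [0.027, 0.035, 0], [0, 0, 0]],
    [-1, [0.0295, 0.044, 0], [0, 0, 0]],
    [-1, [0.031, 0.053, 0], [0, 0, 0]],
    [-1, [0.0315, 0.059, 0], [0, 0, 0]],
    [-1, [0.0315, 0.0615, 0], [0, 0, 0]],
    [-1, [0.0315, 0.0615, 0], [0, 0, 0]],
  ],
)

```text
t: 47.95
tool_pos: [0.6394, 0.2581, 0.0789]
eef_rot: [-0.003, 0.705, 0.709, 0.002]
force: [-0.3, 9.4, 2.9]
gripper_width: 0.174
gripper_force: 30.3
```

```bash
python3 - <<'E'
from h import *
go((.6429,.2518,.0789,90))
p=snapshot("scene");f=p["frame"][290:360,290:370]
cv2.imwrite("pics/l1.png",cv2.resize(f,None,fx=6,fy=6,interpolation=cv2.INTER_CUBIC)[:,:,::-1])
E
```

```text
at [0.6394 0.2581 0.0789] th 90.3 j [-0.08  0.81 -0.58  1.48  0.48  1.   -0.78] F [-0.3  9.4  2.9] w 0.174 t 48.0
(0.6429,0.2518,0.0789,90) -> [-0.0063, 0.0035, -0.0001] [-0.1, -0.4, 0.3]
```

>>> apply_moves(
  commands=[
    [-1, [-0.003, 0.002, 0], [0, 0, 0]],
    [-1, [-0.005, 0.0035, 0], [0, 0, 0]],
    [-1, [-0.005, 0.0035, 0], [0, 0, 0]],
  ],
)

```text
t: 48.3
tool_pos: [0.641, 0.2583, 0.0791]
eef_rot: [-0.006, 0.704, 0.71, 0.004]
force: [-3.9, 19.3, -0.1]
gripper_width: 0.174
gripper_force: 30.0
```

>>> apply_moves(
  commands=[
    [0.3, [0, 0, 0], [0, 0, 0]],
    [0.3, [0, 0, 0], [0, 0, 0]],
    [0.3, [0, 0, 0], [0, 0, 0]],
    [0.3, [0, 0, -0.04], [0, 0, 0]],
    [0.3, [0, 0, -0.08], [0, 0, 0]],
    [0.3, [0, 0, -0.11], [0, 0, 0]],
    [0.3, [-0.03, -0.04, -0.11], [0, 0, 0]],
    [0.3, [-0.06, -0.08, -0.11], [0, 0, 0]],
    [0.3, [-0.1, -0.11, -0.11], [0, 0, 0]],
    [0.3, [-0.14, -0.14, -0.11], [0, 0, 0]],
  ],
)

```text
t: 49.3
tool_pos: [0.5027, 0.1042, 0.1873]
eef_rot: [-0.0, 0.706, 0.708, -0.002]
force: [0.9, -0.8, 0.6]
gripper_width: 0.651
gripper_force: 0.0
```

>>> apply_moves(
  commands=[
    [0.3, [-0.05, -0.03, 0], [0, 0, 0]],
    [0.3, [-0.1, -0.06, 0], [0, 0, 0]],
    [0.3, [-0.1, -0.06, 0], [0, 0, 0]],
    [0.3, [-0.1, -0.06, 0], [0, 0, 0]],
  ],
)

```text
t: 49.7
tool_pos: [0.4429, 0.0023, 0.1875]
eef_rot: [-0.0, 0.708, 0.706, -0.003]
force: [0.5, 0.5, 0.5]
gripper_width: 0.651
gripper_force: 0.0
```

```bash
python3 - <<'E'
from h import *
for n in("top","scene","top","scene"): tabfit(n)
for n in("scene","top"): 
    p=snapshot(n);cv2.imwrite(f"pics/{n}10.png",p["frame"][:,:,::-1]);lever({n:p})
a=cv2.imread("pics/scene10.png")[285:355,290:370];b=cv2.imread("pics/top10.png")[145:215,195:275]
cv2.imwrite("pics/v10.png",np.hstack([cv2.resize(a,(400,350),interpolation=2),cv2.resize(b,(400,350),interpolation=2)]))
E
```

```text
top hub 103 [-1.000e-01  1.786e+02] [24.3 22.2] 2.0 med -0.9 178.8 z 0.096
top tab 61 [ -6.5 250.4] [54.6 12.5] 79.8 med -6.9 258.2 z 0.086
  v hub->tab 0.8824272694354441
top handle 48 [ -1.7 253.9] [12.4 13.1] 52.0 med -2.7 253.5 z 0.139
  v hub->handle 0.9499157042059122
scene hub 101 [  4.6 183.2] [28.9 22. ] 47.3 med 6.3 184.0 z 0.096
scene tab 13 [  6.7 264.2] [15.7 25. ] 38.2 med 0.3 268.9 z 0.085
  v hub->tab 0.9973240086128455
scene handle 51 [  1.6 258.1] [14.8 13.7] 47.8 med 2.9 259.2 z 0.138
  v hub->handle 0.9309588407175696
top hub 102 [ -0.2 179.4] [23.1 20.9] 39.5 med -0.5 178.7 z 0.096
top tab 61 [ -6.4 250. ] [55.3 12.6] 78.9 med -6.5 257.4 z 0.085
  v hub->tab 0.8826070910875242
top handle 47 [ -1.9 254.6] [13.  11.9] 77.6 med -3.1 253.0 z 0.138
  v hub->handle 0.9488154965264145
scene hub 100 [  4.4 183.1] [29.3 21.7] 48.1 med 6.3 184.0 z 0.096
scene tab 15 [  7.7 256.3] [18.4 39.2] 33.3 med 4.4 268.5 z 0.087
  v hub->tab 1.0171167981708051
scene handle 51 [  0.4 258.3] [14.3 14.4] 23.4 med 2.3 258.8 z 0.138
  v hub->handle 0.9180541990055341
scene dial 804 [ 12.4
[... 318 characters left out ...]
48.1  54. ] [-115.5  -62.1]
scene knob 123 [  5.1 -85.3] v -2.189 [265.3] [-5.1  9.6] [-118.8  -60.7]
(array([  2.4, -90.9]), array([61.4, 14.3]), -85.9)
top dial 1208 [ -3.6 176.2] v -0.821 [5.3] [-44.4  47. ] [135.7 222. ]
top head 407 [-32.8 176. ] v -0.674 [33.] [-52.3  51.8] [127. 233.]
top tab 70 [ -6.8 256.4] v 0.874 [76.7] [-10.6   4.2] [225.4 274.6]
top handle 77 [ -3.9 252.2] v 0.915 [72.3] [-8.1  4.2] [247.9 259.8]
top handletop 35 [ -0.7 254.3] v 0.96 [74.3] [-7.7  4.5] [248.3 260.4]
top carrtop 578 [-19.5 -94.3] v -2.102 [275.] [-52.8  49.9] [-120.3  -65.9]
top knob 194 [ -3.8 -89.8] v -2.157 [269.8] [-8.5  5.6] [-121.9  -62.3]
(array([ -1.8, -92.3]), array([61.4, 14.7]), -87.1)
```

View pics/v10.png

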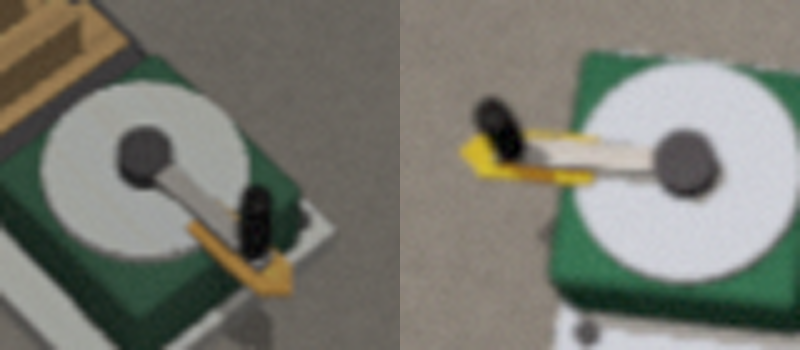

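```bash
python3 - <<'E'
from h import *
for n in("top","scene"):
  for _ in range(2):
    p=snapshot(n);K,D=p["intrinsics"],np.array(p["dist_coeffs"]);hs=cv2.cvtColor(p["frame"],cv2.COLOR_RGB2HSV)
    def cast(z): # bed xy of every pixel on plane z
        v,u=np.mgrid[0:480,0:640];m=cv2.undistortPoints(np.stack([u,v],-1).reshape(-1,1,2).astype(float),K,D).reshape(480,640,2)
        Rm=cv2.Rodrigues(np.array(p["rvec"],float))[0];t=np.array(p["tvec"]).ravel()
        d=np.dstack([m,np.ones((480,640))])@Rm;c=-Rm.T@t
        return bedxy(c+d*((z-c[2])/d[...,2])[...,None])
    X,Y=cast(.086);yel=(hs[...,0]>14)&(hs[...,0]<35)&(hs[...,1]>130)
    A,B=cast(.095);arm=(hs[...,1]<60)&(hs[...,2]>80)
    for lo,hi in((228,234),(234,240),(240,246)):
        q=yel&(Y>lo)&(Y<hi)&(abs(X)<25);a=arm&(B>lo)&(B<hi)&(abs(A)<13)
        if q.sum()>2: print(n,lo,"tab",X[q].min().round(1),X[q].max().round(1),"arm",a.sum(),(A[a].min().round(1),A[a].max().round(1)) if a.sum() else "")
    dk=(hs[...,2]<90);h=dk&(np.hypot(A-0,B-180)<20);print("hub",A[h].mean().round(1),B[h].mean().round(1))
E
```

```text
top 228 tab -10.6 -5.6 arm 17 (np.float64(-6.4), np.float64(11.8))
top 234 tab -10.8 -6.3 arm 18 (np.float64(-5.1), np.float64(11.3))
top 240 tab -9.5 -6.8 arm 18 (np.float64(-5.8), np.float64(12.8))
hub -0.6 178.5
top 228 tab -10.6 -5.6 arm 17 (np.float64(-6.4), np.float64(11.8))
top 234 tab -11.3 -6.3 arm 18 (np.float64(-5.1), np.float64(11.3))
top 240 tab -9.5 -6.8 arm 19 (np.float64(-5.8), np.float64(12.8))
hub -0.6 178.4
scene 228 tab 6.9 12.4 arm 21 (np.float64(-12.9), np.float64(8.8))
scene 234 tab 7.0 12.4 arm 12 (np.float64(-7.3), np.float64(7.2))
scene 240 tab 7.2 12.6 arm 8 (np.float64(-3.5), np.float64(7.4))
hub 4.2 182.2
scene 228 tab 6.9 12.4 arm 21 (np.float64(-12.9), np.float64(8.8))
scene 234 tab 7.0 12.4 arm 12 (np.float64(-7.3), np.float64(7.2))
scene 240 tab 7.2 12.6 arm 8 (np.float64(-3.5), np.float64(7.4))
hub 4.2 182.2
```

```bash
python3 - <<'E'
from plant import *
print(job_done())
E
```

```text
the job is handed in; nothing more can be done
None
```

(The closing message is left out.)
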